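# Open a gearmotor's terminal box

### The job

The gearmotor's terminal box has to be opened for wiring: pick up the flat-bladed pry tool, slip its blade into the notch under the cover's front lip, feeling it home without ramming or jamming it, and lever the snap-fit cover up until it springs ajar. Then lay the tool down on the worktop, take the cover right off and lay it flat on the worktop too, without disturbing the things round about.

Things in the scene. Friction and masses are not known exactly. Their poses are not given: they have to be found in the camera images.
- gearmotor: Gearmotor bolted to the worktop, with a grey terminal box on top. Origin: middle of the foot plate's underside; x level from the box's notched front to its rear, y along the motor to its stub shaft, z up. In mm: foot plate x +-62, y -87 to 91; fan cowl from y -95, gear head to y 95, shaft to y 125, all below z 93; box x +-56, y +-38, z 88 to 130 (rim, flush with the shut cover).
- notch (a point): Outer front edge of the floor of the notch in the box's front rim, at mid width, 3 mm under the rim: the fulcrum. Axes as gearmotor's. Notch 24 mm wide; floor slopes down at 35 deg towards +x. At x 13 the cover's lip overhangs it, gap 5 mm square to the floor; at x 20 a web stops the blade. The lip blocks a level blade: it must enter sloping down 28 to 40 deg.
- cover: Grey plastic snap-fit cover, 91 (x) by 62 mm (y), 70 g; shut: flush in the box, 1 mm gaps, nothing to grip. Axes as gearmotor's while shut. Origin: centre, at the lower edge of its 9 mm tall side skirts; top at z 9. Snap legs (x -34) and rear guide ribs hang to z -12.5, so it stands level, top up, with its origin 12.5 mm over the worktop. Two 6 mm tongues reach under the box's rear lip.
- cover_lip (a point): Middle of the lower front edge of the cover's lip. Shut: x 13, z -3 mm from notch. A blade pushed home and turned about the notch edge meets it at about 24 deg down; about 20 N up over 6 to 7 mm (blade level to 10 deg past it, tip up) makes two sprung catches let go. The cover then stays ajar by itself, lip about 12 mm up, resting on the catches and its rear end.
- cover_grip (a point): On the cover's top, at mid width, 17 mm behind its front edge. Once ajar, the cover can be gripped here across y (62 mm) by its side skirts, 9 mm tall, with the finger ends 1 to 3 mm above the box's side rims (rim: 3 mm above notch). To take it off: swing the front up 10 deg more about its rear end (102 mm behind notch), draw it forward (-x) 12 mm or more to free the tongues, lift.
- pry_tool: Flat-bladed pry tool, 190 mm long, 120 g: black handle of rectangular section (x -100 to 0, 24 mm wide in y, 20 mm high in z), shank, then a flat steel blade 16 mm wide, 2.5 mm thick, to x 90, mid-height z 10 mm. Origin: underside of the handle's front end; x to the tip, z up as it lies. Lies left or right in front of the motor, blade pointing away from the robot. Balances near x -20.
- pry_tip (a point): Middle of the pry tool's blade end (x 90, z 10 mm in the tool's frame), axes as the tool's. Once it has felt the web at the end of the notch it should be eased back 2 to 3 mm before levering, or it jams there as it swings up and presses hard on the box.
- pry_grip (a point): Middle of the handle's section, 25 mm behind its front end: a good place to grip, across y (24 mm).
- screwdriver: Bystander: cross-head screwdriver with a red handle, 195 mm long, round thin shank, no flat blade; lies on the side where the pry tool does not. Origin: middle of its underside.
- cap_0: Bystander: loose jar cap, 65 mm across, 31 mm high, left of the motor. Origin: centre of its underside.
- marker_blue: Bystander: marker pen, 134 mm long, 19 mm high, to the far right. Origin: middle of its underside.
- bottle_t3: Bystander: capped bottle, 66 mm across, 108 mm high, standing right of the motor. Origin: centre of its underside.
Things that resemble listed ones, but are neither listed nor needed, are in the scene too. Several things have the shape of the cover; the one meant has the colours described above.

How it is judged:
By the outcome, as a careful person would: the job done as asked, in the order asked, and still so for the second after the job is handed in, with the robot touching nothing.
It also fails if it takes over 70 s, if anything falls off the work surface, if the arm or the gripper's body presses on something with over 40 N, if the wrist force passes 120 N, or if a joint passes its speed limit or range.

### The arm

A 7-joint arm with a two-finger parallel gripper is mounted at the origin on a cart in front of the work surface, level with it; the furniture and walls round the work are solid. World frame = base frame: x ahead of the robot, y to its left, z up, the work surface at z = 0. Lengths are in m, angles in rad, forces in N, time in s.
With the tool pointing down it reaches from about 0.4 to 0.85 m from the base axis. Payload 10.4 kg.
Tool frame: the origin (TCP) lies midway between the tips of the shut fingers; the grasp point (between the pads) lies 19 mm behind it; z points along the fingers, y is the line along which they close (so a half turn about z gives the same grasp; the last joint's range is limited). The gripper opens to 87 mm and grips with 3 to 60 N. Pads are 19 mm wide; open, the fingers measure 117 mm over their backs; the gripper's body (75 mm by 190 mm) begins 51 mm behind the grasp point.
Start: joints at [-1.297, 0.332, -0.065, 1.46, 0.022, 1.35, -0.088], TCP at [0.183, 0.598, 0.223] pointing down, gripper open.
Joint ranges: [-2.6, 2.6], [-0.5, 2.12], [-1.47, 1.34], [0.16, 2.42], [-1.27, 4.41], [0.06, 2.06], [-2.6, 2.6]. Speed limits (rad/s): [2.22, 2.22, 2.79, 2.79, 3.14, 3.14, 3.14].

### API

Orientations are given as a unit quaternion [x, y, z, w].
In Python, from bench import r gives the robot as it stands.
- The arm moves only by the tool arm_command, never from a script. Its arguments are lists of equal length, an entry for each row: "xyz": the shift along the world's x, y, z in m, a list of three; "rot": the turn, a rotation vector about the world's x, y, z in rad, a list of three. In form: {"xyz": [[tx, ty, tz], ...], "rot": [[ax, ay, az], ...]}. A call has 1 to 20 rows; each row is the pose to reach, as a shift and turn from the pose commanded when the call began; what a row does not reach only later rows make up. A row lasts 1/12 s, in which the tool goes at most 41.7 mm and 7.16 degrees, less where a joint would pass 70% of its speed; a pose out of reach is approached as far as the arm can. A call with a gripper value outside its range is refused whole. "grip" is the opening, from 0 (shut) to 1 (fully open), set as the call begins (left out, the last holds). The fingers move at their own pace and stop on an object; "squeeze" is the grip in N (left out, the last holds). Time passes only in rows, so rows that repeat a pose let the fingers close. It gives the time, the measured TCP pose, the force, the opening and the grip force at its end, in the units of the state.
- r.read_state(): the state, without advancing time (a new reading comes with each control period).
- r.camera(name): name is "side" or "top" or "wrist"; returns the picture (480x640x3 uint8, red, green, blue); there is no depth.
- r.camera_model(name): a dict with "fx", "fy", "cx", "cy" (pixels), "T" (4x4, takes a point from camera to world coordinates). Camera axes: x right, y up, looking along -z (the intrinsics and any distortion apply to the point x, -y, -z); pixel columns grow to the right and rows downward; lengths in m; the calibration is good to about 2 mm. A picture is of the moment at which its call begins: read the wrist's pose just before it. camera_model takes no time and is no camera call; for the wrist camera it gives the pose at the moment of the call.
- r.close_job(): hands the job in; it is judged then, once.
Trained networks look in the newest picture that a camera, given by its name, has taken for a name from the list of things; names that differ only in an ending like _2 or _b are one class to them, and where a whole thing is asked for, a point or a joint stands for the part that bears it (a point fixed in the world has none). Each returns a list of dicts, best first, with "conf" (0 to 1); they miss things now and then, are a little off and sometimes report something else, mostly with a low value. They report only what shows in the picture. A call takes as long as a camera call. They do not tell look-alikes from the thing itself.
- r.look_for(label, camera): "at" ([x, y, z] in m, in the coordinates of the camera as it stood for that picture, good to about 4 mm: the middle of the surface that is visible of it).
- r.spot_point(label, camera): "at" ([x, y, z] in m, in the coordinates of the camera as it stood for that picture, good to about 4 mm: a listed point, or the origin of a listed thing).
The state is a dict: "time": time; "joint_positions": joint angles; "joint_vel": joint speeds; "joint_torque": joint torques, N m; "ee_pos": TCP position; "eef_rot": TCP orientation; "ft_force": force on the tool from outside, world axes, zero at the start; "torque": the same for the moment, N m; "width": finger opening in m; "grip_force": force on a finger pad.
Only numpy, scipy, OpenCV 4.12 (cv2) and the standard library are available. Lean on these libraries where they do the work, as an engineer would, in place of code of your own. Each camera call takes 0.05 s, during which the arm holds its last target. There are 200 camera calls.

## Working session

There is one attempt and no reset: what is moved stays moved. The work goes in short steps, Python scripts to look and compute and a tool call to move; the robot and the scene stay as the last step left them, time stands still between calls to the robot, and variables do not carry over. Pictures are saved under pics/ and viewed, at most 12 in all, crops included, and the job is handed in when it is done.

Besides the shell and the picture viewer there is one more tool, called after "Request:" as name(argument=value, ...), one argument or row to a line, values as JSON. arm_command: Moves the arm, as the interface text tells. Its arguments: {"type":"object","properties":{"xyz":{"type":"array"},"rot":{"type":"array"},"grip":{"type":"number"},"squeeze":{"type":"number"}},"required":["xyz","rot"]}

```bash
ls; mkdir -p pics; cat > h.py <<'E'
import numpy as np, cv2
from scipy.spatial.transform import Rotation as R
from bench import r
np.set_printoptions(precision=4,suppress=True)
def w(cam,p,M=None):
    T=np.array((M or r.camera_model(cam))["T"]); return T[:3,:3]@np.array(p)+T[:3,3]
def shot(cam,name=None):
    im=r.camera(cam)
    if name: cv2.imwrite(f"pics/{name}.png",im[:,:,::-1])
    return im
def pix(cam,P,M=None):
    m=M or r.camera_model(cam); T=np.array(m["T"]); c=T[:3,:3].T@(np.array(P)-T[:3,3])
    return np.array([m["cx"]+m["fx"]*c[0]/-c[2], m["cy"]-m["fy"]*c[1]/-c[2]])
def find(label,cam,f="spot_point",M=None):
    out=getattr(r,f)(label,cam)
    for d in out[:4]:
        P=w(cam,d["at"],M); print(label,cam,f,round(d["conf"],2),P,pix(cam,P,M).round())
    return out
E
python3 - <<'E'
from h import *
s=r.read_state(); print(s)
for c in("top","side"):
    m=r.camera_model(c); print({k:(v if k!="T" else np.array(v).round(3).tolist()) for k,v in m.items()})
    im=shot(c,c+"0")
    for l in("gearmotor","notch","cover","pry_tool","pry_tip","pry_grip","screwdriver","cap_0","marker_blue","bottle_t3"): find(l,c)
E
```

```text
pics
{'time': 0.0, 'joint_positions': array([-1.2966,  0.3328, -0.0647,  1.461 ,  0.0216,  1.3499, -0.0885]), 'joint_vel': array([ 0.0002,  0.0002, -0.0002, -0.0002,  0.0022, -0.0002,  0.0019]), 'joint_torque': array([  0.0007, -62.3264,   0.0248, -38.9884,  -0.0615,   0.04  ,
         0.0001]), 'ee_pos': array([0.1827, 0.5973, 0.2218]), 'eef_rot': array([ 0.1478,  0.989 , -0.0007, -0.0001]), 'ft_force': array([-0.1704, -0.8244, -0.4199]), 'torque': array([-0.0045, -0.0392, -0.0013]), 'grip_force': 0.0, 'width': 0.08714439487578654}
{'fx': 607.9764152676571, 'fy': 607.9764152676571, 'cx': 327.03589708298534, 'cy': 229.5820228465136, 'T': [[0.003, 0.995, -0.101, 0.397], [-1.0, 0.002, -0.009, -0.054], [-0.009, 0.101, 0.995, 1.569], [0.0, 0.0, 0.0, 1.0]]}
gearmotor top spot_point 0.65 [0.5758 0.0049 0.0029] [310. 222.]
notch top spot_point 0.6 [ 0.4715 -0.29    0.0146] [425. 262.]
notch top spot_point 0.56 [0.5198 0.0077 0.1239] [307. 239.]
cover top spot_point 0.83 [ 0.4322 -0.1509  0.0204] [371. 277.]
cover top spot_point 0.8 [0.5816 0.0055 0.1193] [308. 214.]
cover top spot_point 0.6
[... 1355 characters left out ...]
  0.0002] [271. 378.]
pry_tip side spot_point 0.64 [ 0.5893 -0.2921  0.0122] [323. 370.]
pry_grip side spot_point 0.65 [ 0.473  -0.2998  0.0111] [256. 376.]
pry_grip side spot_point 0.6 [0.5818 0.0038 0.1166] [313. 229.]
screwdriver side spot_point 0.76 [ 0.4781  0.3047 -0.003 ] [273. 208.]
screwdriver side spot_point 0.66 [0.5236 0.0106 0.1302] [286. 223.]
screwdriver side spot_point 0.29 [ 0.4723 -0.2969  0.0129] [256. 374.]
cap_0 side spot_point 0.96 [ 0.6541  0.2801 -0.002 ] [338. 211.]
marker_blue side spot_point 0.95 [ 0.5774 -0.3856 -0.0003] [318. 421.]
bottle_t3 side spot_point 0.89 [ 0.6175 -0.2722 -0.0017] [338. 367.]
bottle_t3 side spot_point 0.6 [0.5367 0.008  0.1218] [292. 227.]
```

View pics/top0.png

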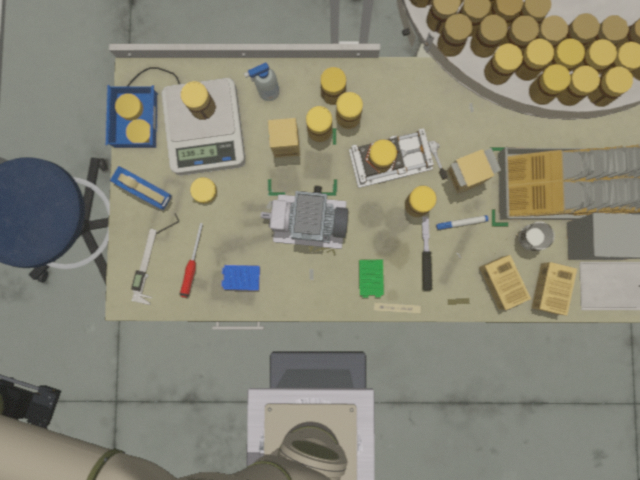

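View pics/side0.png

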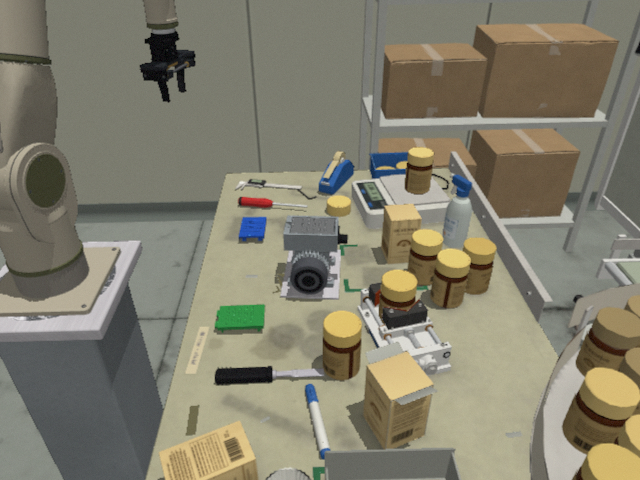

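The grey cover is on the gearmotor at (310,218) in the top picture. The blue cover at (241,278) and the green one at (371,278) are look-alikes and not wanted. The black-handled flat blade at (427,255) is the pry tool, and the red one at (190,265) is the screwdriver. The pry tip ends close to the bottle at (422,200). I'll hover over the pry tool and look through the wrist camera.

Request:
arm_command(
  xyz=[
    [0.277,-0.348,0.06],
    [0.277,-0.348,0.06],
    [0.277,-0.348,0.06],
    [0.277,-0.348,0.06],
    [0.277,-0.348,0.06],
    [0.277,-0.348,0.06],
    [0.277,-0.348,0.06],
    [0.277,-0.348,0.06],
    [0.277,-0.348,0.06],
    [0.277,-0.348,0.06],
    [0.277,-0.87,0.06],
    [0.277,-0.87,0.06],
    [0.277,-0.87,0.06],
    [0.277,-0.87,0.06],
    [0.277,-0.87,0.06],
    [0.277,-0.87,0.06],
    [0.277,-0.87,0.06],
    [0.277,-0.87,0.06],
    [0.277,-0.87,0.06],
    [0.277,-0.87,0.06],
  ],
  rot=[
    [0,0,0.297],
    [0,0,0.297],
    [0,0,0.297],
    [0,0,0.297],
    [0,0,0.297],
    [0,0,0.297],
    [0,0,0.297],
    [0,0,0.297],
    [0,0,0.297],
    [0,0,0.297],
    [0,0,0.297],
    [0,0,0.297],
    [0,0,0.297],
    [0,0,0.297],
    [0,0,0.297],
    [0,0,0.297],
    [0,0,0.297],
    [0,0,0.297],
    [0,0,0.297],
    [0,0,0.297],
  ],
  grip=1,
)

```text
time: 2.77
ee_pos: [0.4545, -0.1435, 0.282]
eef_rot: [-0.0, 1.0, 0.0, 0.001]
ft_force: [1.3, -0.4, 0.0]
width: 0.0871
grip_force: 0.0
```

Request:
arm_command(
  xyz=[
    [-0.01,-0.148,-0.03],
    [-0.01,-0.148,-0.03],
    [-0.01,-0.148,-0.03],
    [-0.01,-0.148,-0.03],
    [-0.01,-0.148,-0.03],
    [-0.01,-0.148,-0.03],
    [-0.01,-0.148,-0.03],
  ],
  rot=[
    [0,0,0],
    [0,0,0],
    [0,0,0],
    [0,0,0],
    [0,0,0],
    [0,0,0],
    [0,0,0],
  ],
)

```text
time: 3.35
ee_pos: [0.4452, -0.2888, 0.2515]
eef_rot: [-0.0, 1.0, 0.0, -0.0]
ft_force: [0.7, 0.6, -0.9]
width: 0.0871
grip_force: 0.0
```

```bash
python3 - <<'E'
from h import *
s=r.read_state(); print(s["time"],s["ee_pos"],s["eef_rot"],s["joint_positions"])
m=r.camera_model("wrist"); print(np.array(m["T"]).round(3).tolist(),m["fx"])
im=shot("wrist","wr1")
for l in("pry_tool","pry_tip","pry_grip","bottle_t3","marker_blue"): find(l,"wrist",M=m)
im=shot("top")
cv2.imwrite("pics/crop_cover.png",cv2.resize(im[185:255,240:390,::-1],None,fx=5,fy=5,interpolation=cv2.INTER_CUBIC))
for l in("notch","cover_lip","cover_grip","gearmotor"): find(l,"top")
shot("side")
for l in("notch","cover_lip","cover_grip","gearmotor","pry_tip","pry_grip"): find(l,"side")
E
```

```text
3.35 [ 0.4452 -0.2888  0.2515] [-0.0003  1.      0.0002 -0.0001] [-0.2634  0.1168  0.8252  1.7025 -0.0879  1.3607  2.1482]
[[-0.001, -0.962, -0.273, 0.37], [1.0, -0.001, 0.0, -0.289], [-0.0, -0.273, 0.962, 0.413], [0.0, 0.0, 0.0, 1.0]] 367.5924428942149
pry_tool wrist spot_point 0.91 [ 0.4993 -0.2945 -0.0035] [316. 242.]
pry_tip wrist spot_point 0.7 [ 0.5934 -0.2952  0.0091] [316. 319.]
pry_grip wrist spot_point 0.95 [ 0.4704 -0.2983  0.0107] [313. 222.]
bottle_t3 wrist spot_point 0.85 [ 0.6211 -0.2759  0.0019] [331. 336.]
marker_blue wrist spot_point 0.58 [ 0.5747 -0.3871 -0.0015] [242. 301.]
notch top spot_point 0.6 [0.5207 0.0113 0.1238] [305. 239.]
notch top spot_point 0.45 [ 0.5007 -0.2932 -0.0005] [425. 251.]
cover_lip top spot_point 0.98 [ 0.4797 -0.1532  0.0162] [371. 259.]
cover_lip top spot_point 0.78 [0.4264 0.1346 0.018 ] [258. 279.]
cover_lip top spot_point 0.65 [0.5371 0.0096 0.1266] [306. 232.]
cover_grip top spot_point 0.93 [0.5495 0.0077 0.1339] [307. 226.]
cover_grip top spot_point 0.76 [0.4359 0.1523 0.024 ] [251. 275.]
cover_grip top spot_point 0.63 [ 0.4589 -0.1537  0.0193] [372. 267.]
gearmotor top spot_point 0.71 [0.5725 0.0044 0.0025] [310. 223.]
notch side spot_point 0.96 [0.5238 0.0134 0.1303] [286. 222.]
cover_lip side spot_point 0.98 [0.5366 0.0069 0.1248] [292. 226.]
cover_lip side spot_point 0.76 [ 0.4768 -0.1499  0.0189] [263. 314.]
cover_lip side spot_point 0.7 [0.4293 0.1342 0.0107] [250. 238.]
cover_grip side spot_point 0.97 [0.5491 0.0063 0.1249] [298. 226.]
cover_grip side spot_point 0.87 [ 0.4613 -0.1516  0.0211] [255. 314.]
cover_grip side spot_point 0.57 [0.4333 0.1478 0.0224] [252. 231.]
gearmotor side spot_point 0.56 [ 0.5763  0.0044 -0.0026] [312. 274.]
```

View pics/wr1.png

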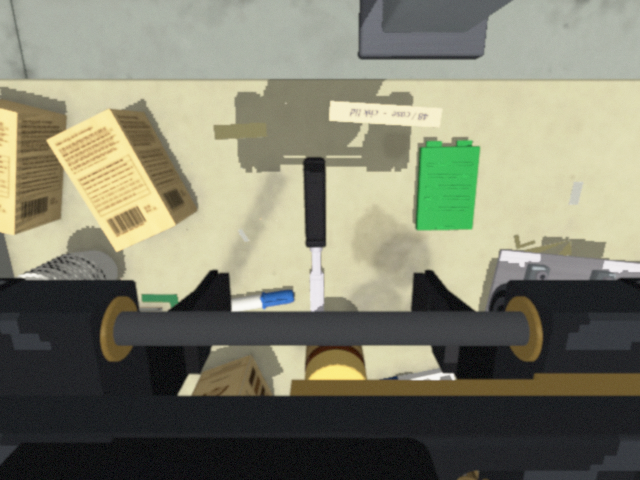

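The wrist view shows the pry tool with its black handle at (315,157–246) and blade to about (317,300), lying almost exactly along x. The bottle's yellow cap is just beyond it at (336,360), and the green look-alike cover is at (448,185). Next: check the cover in an enlarged crop and measure the handle precisely.

View pics/crop_cover.png

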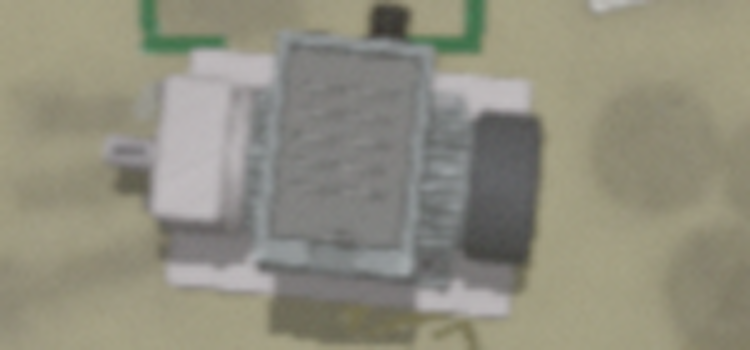

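```bash
cat >> h.py <<'E'
def ray(cam,uv,z,M=None):
    m=M or r.camera_model(cam); T=np.array(m["T"])
    d=T[:3,:3]@np.array([(uv[0]-m["cx"])/m["fx"],-(uv[1]-m["cy"])/m["fy"],-1]); return T[:3,3]+d*(z-T[2,3])/d[2]
E
python3 - <<'E'
from h import *
im=cv2.imread("pics/wr1.png"); m=r.camera_model("wrist")
g=im.max(2); sub=g[140:262,285:345]<70
n,l,st,c=cv2.connectedComponentsWithStats(sub.astype(np.uint8)); i=1+st[1:,4].argmax()
ys,xs=np.where(l==i); print(st[i],c[i])
rect=cv2.minAreaRect(np.c_[xs+285,ys+140].astype(np.float32)); bp=cv2.boxPoints(rect)
for p in bp: print(p, ray("wrist",p,0.02,m))
for a in (165,238):
    q=np.where(sub[a-140])[0]+285; print(a,q.min(),q.max(),ray("wrist",((q.min()+q.max())/2,a),.02,m))
for a in (262,275,290,305): 
    row=im[a,295:340].astype(int); print(a,row.max(1)-row.min(1),row.max(1))
E
```

```text
[  18   17   22   90 1741] [29.637  60.4026]
[303. 157.] [ 0.3979 -0.3087  0.02  ]
[324. 157.] [ 0.3979 -0.2866  0.02  ]
[324. 246.] [ 0.496  -0.2864  0.02  ]
[303. 246.] [ 0.4961 -0.31    0.02  ]
165 304 324 [ 0.4062 -0.2972  0.02  ]
238 307 324 [ 0.4867 -0.2959  0.02  ]
262 [42 42 45 44 43 43 45 43 43 41 43 43 43 44 44 41 33  8  3  5  6  4  4  5
  4  8 33 40 42 42 40 42 44 40 42 41 44 44 44 44 42 41 43 43 42] [219 218 218 219 219 219 220 219 219 222 223 222 221 223 220 219 211 222
 230 237 238 234 234 232 225 196 193 213 219 220 221 221 221 221 221 221
 221 220 221 220 219 219 218 218 218]
275 [43 41 42 43 41 41 42 41 40 41 42 40 41 39 27  9  3  4  6  4  4  4  5  5
  4  5  4  3 11 31 41 44 42 44 42 42 44 44 42 41 43 42 45 45 43] [222 221 221 222 222 222 221 219 221 222 220 221 221 220 220 222 230 233
 235 234 232 232 232 230 230 226 224 222 202 198 214 218 219 219 220 221
 220 218 218 217 218 219 220 214 215]
290 [43 43 44 45 46 44 44 44 44 43 43 42 43 42 31  8  2  5  4  4  5  4  3  3
  3  4  5  4  9 30 42 41 40 45 41 42 44 43 44 42 44 43 42 41 43] [219 219 220 219 217 218 216 217 216 219 217 218 219 214 207 220 234 238
 237 236 238 237 237 235 235 233 233 229 208 202 217 222 221 221 221 220
 218 219 217 215 217 218 217 219 218]
305 [42 42 42 41 42 43 44 43 41 41 40 43 42 41 38 15  3  4  4  4  4  4  3  4
  4  6  8  4  4 17 24 22 23 24 27 25 23 23 22 24 26 24 20 25 20] [219 217 219 221 220 221 220 218 220 219 219 219 215 214 220 224 230 234
 236 235 235 234 235 233 223 212 204 176 141 128 125 125 122 127 128 125
 128 128 125 127 131 131 126 127 124]
```

The cover on the gearmotor at crop centre (345,150) is grey and sits in the box with the notch side facing the robot, so it is the one meant. The box is yawed about -5°. Now I'll go down to the handle.

Request:
arm_command(
  xyz=[
    [0.028,-0.007,-0.03],
    [0.028,-0.007,-0.07],
    [0.028,-0.007,-0.11],
    [0.028,-0.007,-0.15],
    [0.028,-0.007,-0.19],
    [0.028,-0.007,-0.215],
    [0.028,-0.007,-0.23],
    [0.028,-0.007,-0.24],
    [0.028,-0.007,-0.244],
    [0.028,-0.007,-0.247],
    [0.028,-0.007,-0.247],
  ],
  rot=[
    [0,0,0],
    [0,0,0],
    [0,0,0],
    [0,0,0],
    [0,0,0],
    [0,0,0],
    [0,0,0],
    [0,0,0],
    [0,0,0],
    [0,0,0],
    [0,0,0],
  ],
  grip=1,
)

```text
time: 5.17
ee_pos: [0.4734, -0.2966, 0.005]
eef_rot: [-0.0, 1.0, -0.0, 0.0]
ft_force: [0.1, -0.4, 0.1]
width: 0.0869
grip_force: 0.0
```

```bash
python3 - <<'E'
from h import *
s=r.read_state(); print(s["ee_pos"],s["ft_force"],R.from_quat(s["eef_rot"]).as_matrix())
m=r.camera_model("wrist");shot("wrist","wr2")
for l in("pry_tool","pry_tip","pry_grip"): find(l,"wrist",M=m)
shot("side")
for l in("pry_tip","pry_grip"): find(l,"side")
E
```

```text
[ 0.4734 -0.2966  0.005 ] [ 0.127  -0.4013  0.1081] [[-1.     -0.0004  0.0008]
 [-0.0004  1.     -0.0002]
 [-0.0008 -0.0002 -1.    ]]
pry_tool wrist spot_point 0.97 [ 0.4968 -0.2937 -0.004 ] [327. 326.]
pry_grip wrist spot_point 0.71 [ 0.4719 -0.2979  0.0093] [319. 293.]
pry_tip side spot_point 0.8 [ 0.5876 -0.2912  0.0116] [322. 370.]
```

Centred on the handle. Closing, then moving back off the bottle and lifting.

Request:
arm_command(
  xyz=[
    [0,0,-0.001],
    [0,0,-0.001],
    [0,0,-0.001],
    [0,0,-0.001],
    [0,0,-0.001],
    [0,0,-0.001],
    [0,0,-0.001],
    [0,0,-0.001],
    [0,0,-0.001],
    [0,0,-0.001],
  ],
  rot=[
    [0,0,0],
    [0,0,0],
    [0,0,0],
    [0,0,0],
    [0,0,0],
    [0,0,0],
    [0,0,0],
    [0,0,0],
    [0,0,0],
    [0,0,0],
  ],
  grip=0,
  squeeze=50,
)

```text
time: 6.35
ee_pos: [0.473, -0.2964, 0.0035]
eef_rot: [-0.0, 1.0, 0.0, 0.0]
ft_force: [-0.7, -0.2, 0.4]
width: 0.0281
grip_force: 0.0
```

Request:
arm_command(
  xyz=[
    [0,0,0],
    [0,0,0],
    [0,0,0],
    [0,0,0],
    [-0.004,0,0.001],
    [-0.01,0,0.002],
    [-0.02,0,0.004],
    [-0.03,0,0.02],
    [-0.03,0,0.05],
    [-0.03,0,0.09],
    [-0.03,0,0.12],
    [-0.03,0,0.15],
  ],
  rot=[
    [0,0,0],
    [0,0,0],
    [0,0,0],
    [0,0,0],
    [0,0,0],
    [0,0,0],
    [0,0,0],
    [0,0,0],
    [0,0,0],
    [0,0,0],
    [0,0,0],
    [0,0,0],
  ],
)

```text
time: 7.35
ee_pos: [0.4415, -0.2967, 0.1551]
eef_rot: [0.001, 1.0, 0.0, 0.0]
ft_force: [0.9, -0.2, -1.7]
width: 0.0234
grip_force: 50.0
```

```bash
python3 - <<'E'
from h import *
s=r.read_state(); print(s["ee_pos"],s["ft_force"],s["width"],s["grip_force"])
m=r.camera_model("wrist");shot("wrist","wr3")
for l in("pry_tip","pry_grip"): find(l,"wrist",M=m)
shot("side","side3")
for l in("pry_tip","pry_grip","bottle_t3"): find(l,"side")
shot("top","top3")
for l in("pry_tip","pry_grip","bottle_t3"): find(l,"top")
E
```

```text
[ 0.4415 -0.2967  0.1551] [ 0.8978 -0.2412 -1.7435] 0.02342831353785247 49.99349355697632
pry_grip wrist spot_point 0.95 [ 0.4416 -0.3016  0.161 ] [311. 298.]
pry_tip side spot_point 0.61 [ 0.5589 -0.2942  0.1646] [304. 306.]
pry_grip side spot_point 0.61 [ 0.4446 -0.299   0.1614] [231. 311.]
bottle_t3 side spot_point 0.92 [ 0.6191 -0.2732 -0.0005] [339. 367.]
pry_tip top spot_point 0.75 [ 0.5557 -0.2925  0.1591] [435. 223.]
pry_tip top spot_point 0.23 [ 0.4719 -0.2962  0.1506] [437. 259.]
bottle_t3 top spot_point 0.85 [ 0.6221 -0.2726  0.0037] [417. 204.]
```

Request:
arm_command(
  xyz=[
    [0,0.01,0.04],
    [0.02,0.03,0.075],
    [0.04,0.05,0.105],
    [0.06,0.08,0.13],
    [0.08,0.11,0.155],
    [0.1,0.14,0.175],
    [0.118,0.167,0.195],
    [0.118,0.167,0.195],
    [0.118,0.167,0.195],
  ],
  rot=[
    [0,0,0],
    [0,0,0],
    [0,0,0],
    [0,0,0],
    [0,0,0],
    [0,0,0],
    [0,0,0],
    [0,0,0],
    [0,0,0],
  ],
)

```text
time: 8.65
ee_pos: [0.5626, -0.1267, 0.3486]
eef_rot: [-0.002, 1.0, -0.0, 0.0]
ft_force: [-0.1, -1.4, -2.6]
width: 0.0236
grip_force: 50.0
```

```bash
python3 - <<'E'
from h import *
s=r.read_state(); print(s["ee_pos"],R.from_quat(s["eef_rot"]).as_rotvec(),s["width"])
m=r.camera_model("wrist");im=shot("wrist","wr4")
cv2.imwrite("pics/wr4c.png",cv2.resize(im[140:340,360:560,::-1],None,fx=3,fy=3,interpolation=cv2.INTER_CUBIC))
for l in("gearmotor","notch","cover","cover_lip","cover_grip"): find(l,"wrist",M=m)
E
```

```text
[ 0.5626 -0.1267  0.3486] [-0.0078  3.1413 -0.0009] 0.023551649458908742
gearmotor wrist spot_point 0.8 [0.5768 0.0016 0.0004] [413. 196.]
notch wrist spot_point 0.96 [0.5213 0.0092 0.1276] [454. 164.]
notch wrist spot_point 0.62 [0.5765 0.0003 0.1159] [437. 214.]
cover wrist spot_point 0.84 [ 0.4328 -0.1519  0.0116] [302.  84.]
cover wrist spot_point 0.77 [0.5786 0.0016 0.1175] [438. 216.]
cover wrist spot_point 0.74 [0.4289 0.1782 0.0122] [564.  82.]
cover_lip wrist spot_point 0.68 [0.5311 0.0057 0.1229] [448. 173.]
cover_lip wrist spot_point 0.61 [0.4299 0.1298 0.0125] [526.  83.]
cover_lip wrist spot_point 0.55 [ 0.4751 -0.1515  0.0145] [303. 119.]
cover_lip wrist spot_point 0.45 [0.5805 0.0025 0.    ] [413. 198.]
cover_grip wrist spot_point 0.92 [0.4234 0.1533 0.0174] [548.  77.]
cover_grip wrist spot_point 0.73 [0.5523 0.0036 0.134 ] [448. 195.]
cover_grip wrist spot_point 0.57 [ 0.4602 -0.1527  0.0178] [301. 107.]
```

View pics/wr4c.png

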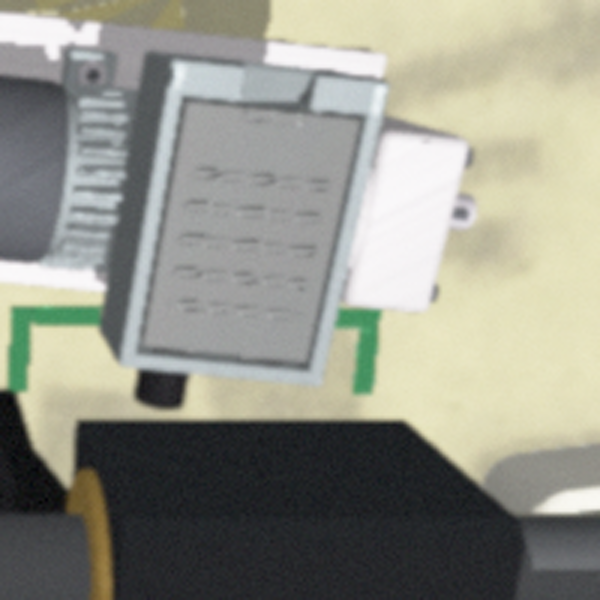

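The grey cover is in its box with the notch at crop (278,85). The rim corners are at about (172,62), (385,83), (320,384) and (125,365). I'll fit the box pose from these.

```bash
python3 - <<'E'
from h import *
from scipy.optimize import least_squares
m=r.camera_model("wrist")
px=np.array([(172,62),(385,83),(320,384),(125,365)])/3+[360,140]-0.33
body=np.array([(-.056,-.038),(-.056,.038),(.056,.038),(.056,-.038)])
P=np.array([ray("wrist",p,.13,m) for p in px]); print(P)
def T(q): c,s=np.cos(q[2]),np.sin(q[2]); return body@np.array([[c,s],[-s,c]])+q[:2]
f=least_squares(lambda q:(T(q)-P[:,:2]).ravel(),[.577,.003,-.09]); q=f.x
print(q,np.degrees(q[2]),f.fun.reshape(4,2)*1e3)
c,s=np.cos(q[2]),np.sin(q[2]); print("notch",q[0]-.056*c,q[1]-.056*s)
# cover corners inner: 4 crop pts
E
```

```text
[[ 0.5156 -0.0333  0.13  ]
 [ 0.5227  0.0398  0.13  ]
 [ 0.6321  0.0292  0.13  ]
 [ 0.6246 -0.0429  0.13  ]]
[ 0.5738 -0.0018 -0.0946] -5.42292479330938 [[-1.1482 -1.0603]
 [-1.1176  1.5795]
 [ 0.9636  1.5201]
 [ 1.3021 -2.0392]]
notch 0.5180053350791604 0.0035088354042765047
```

```bash
python3 - <<'E'
from h import *
from scipy.optimize import least_squares
s=r.read_state(); print(s["ee_pos"],s["joint_vel"].max())
m=r.camera_model("wrist"); im=shot("wrist","wr5")
for l in("gearmotor","notch","cover","cover_lip","cover_grip"): find(l,"wrist",M=m)
g1=cv2.cvtColor(cv2.imread("pics/wr4.png"),6).astype(np.float32)[150:280,390:500]; g2=cv2.cvtColor(im,7).astype(np.float32)[150:280,390:500]
d,_=cv2.phaseCorrelate(g1,g2,cv2.createHanningWindow((110,130),cv2.CV_32F)); print("shift",d,_)
body=np.array([(-.056,-.038),(-.056,.038),(.056,.038),(.056,-.038)])
def fit(px,cam,m):
    P=np.array([ray(cam,p,.13,m) for p in px])
    def T(q): c,s=np.cos(q[2]),np.sin(q[2]); return q[3]*body@np.array([[c,s],[-s,c]])+q[:2]
    f=least_squares(lambda q:(T(q)-P[:,:2]).ravel(),[.577,.003,-.09,1]); q=f.x
    c,s=np.cos(q[2]),np.sin(q[2]); print(cam,q,np.degrees(q[2]),np.abs(f.fun).max()*1e3,"notch",q[0]-.056*c,q[1]-.056*s)
px=np.array([(172,62),(385,83),(320,384),(125,365)])/3+[360,140]-0.33
fit(px+np.array(d),"wrist",m)
fit(np.array([(258,265),(282,32),(437,40),(412,275)])[[3,0,1,2]]/5+[240,185]-.4,"top",r.camera_model("top"))
E
```

```text
[ 0.5602 -0.1306  0.3481] 0.001567167108984223
gearmotor wrist spot_point 0.75 [0.5778 0.0033 0.0026] [417. 198.]
notch wrist spot_point 0.63 [0.5244 0.0096 0.1271] [457. 169.]
cover wrist spot_point 0.8 [0.5787 0.0007 0.1215] [442. 219.]
cover wrist spot_point 0.71 [ 0.4323 -0.1531  0.0105] [303.  86.]
cover wrist spot_point 0.58 [0.4299 0.1776 0.0138] [566.  83.]
cover_lip wrist spot_point 0.97 [0.4338 0.1311 0.0122] [528.  87.]
cover_lip wrist spot_point 0.68 [ 0.4762 -0.1552  0.0138] [302. 122.]
cover_lip wrist spot_point 0.64 [0.5292 0.007  0.1204] [452. 173.]
cover_grip wrist spot_point 0.85 [0.4247 0.1508 0.0198] [549.  78.]
cover_grip wrist spot_point 0.83 [ 0.4582 -0.1561  0.0164] [301. 107.]
cover_grip wrist spot_point 0.63 [0.5537 0.0028 0.1345] [450. 198.]
cover_grip wrist spot_point 0.63 [ 0.5587 -0.1363  0.3551] [309. 296.]
shift (3.169156532767751, 2.1964445538702506) 0.7919988528593087
wrist [ 0.5762  0.0018 -0.0929  0.9758] -5.321453096795141 0.9636245311449715 notch 0.5203960336677997 0.006985102758664102
top [ 0.577   0.0022 -0.0853  0.9973] -4.889921584101253 1.9385827374841513 notch 0.5211952337296044 0.007021086440692764
```

```bash
cat >> h.py <<'E'
N=np.array([.5208,.0075,.127]); PSI=-.09
TIP=np.array([.115,0.0,.006])   # tip from TCP, tool axes (tool lying level, yaw 0)
def Rt(phi): return R.from_euler("z",PSI)*R.from_euler("y",np.radians(phi))
R0=R.from_quat([0,1,0,0])       # gripper straight down <-> tool level
def tcp(tip_xz,phi,dy=0,tip=None):
    t=N+R.from_euler("z",PSI).apply([tip_xz[0],dy,tip_xz[1]]); return t-Rt(phi).apply(TIP if tip is None else tip)
def move(p,phi,s=None):
    s=s or r.read_state(); d=Rt(phi)*R0*R.from_quat(s["eef_rot"]).inv()
    print("shift",(p-s["ee_pos"]).round(4),"rot",d.as_rotvec().round(4),"to",p)
def ins(sv,phi=34,off=.0025): # tip pos (x,z rel notch): sv along blade from notch edge, centreline off above floor edge
    a=np.radians(phi); return np.array([sv*np.cos(a)+off*np.sin(a), -sv*np.sin(a)+off*np.cos(a)])
E
python3 - <<'E'
from h import *
move(tcp(ins(-.025),34),34)
E
```

```text
shift [-0.1576  0.1476 -0.1461] rot [ 0.0265  0.593  -0.0872] to [0.4033 0.0181 0.2024]
```

Request:
arm_command(
  xyz=[
    [-0.04,0.01,0.0],
    [-0.08,0.03,-0.02],
    [-0.115,0.06,-0.03],
    [-0.145,0.09,-0.04],
    [-0.158,0.12,-0.05],
    [-0.158,0.148,-0.06],
    [-0.158,0.148,-0.09],
    [-0.158,0.148,-0.12],
    [-0.158,0.148,-0.14],
    [-0.158,0.148,-0.146],
    [-0.158,0.148,-0.146],
    [-0.158,0.148,-0.146],
    [-0.158,0.148,-0.146],
  ],
  rot=[
    [0.0,0.1,-0.01],
    [0.01,0.2,-0.03],
    [0.014,0.3,-0.045],
    [0.018,0.4,-0.06],
    [0.022,0.5,-0.075],
    [0.0265,0.593,-0.0872],
    [0.0265,0.593,-0.0872],
    [0.0265,0.593,-0.0872],
    [0.0265,0.593,-0.0872],
    [0.0265,0.593,-0.0872],
    [0.0265,0.593,-0.0872],
    [0.0265,0.593,-0.0872],
    [0.0265,0.593,-0.0872],
  ],
)

```text
time: 10.33
ee_pos: [0.4037, 0.0185, 0.2039]
eef_rot: [0.043, 0.956, 0.013, -0.291]
ft_force: [0.4, 0.4, -2.0]
width: 0.0232
grip_force: 50.0
```

```bash
python3 - <<'E'
from h import *
s=r.read_state(); print(s["time"],s["ee_pos"],s["ft_force"],s["torque"],s["joint_positions"],(R.from_quat(s["eef_rot"])*R0.inv()).as_euler("ZYX",degrees=True))
im=shot("side","side6")
for l in("pry_tip","pry_grip","notch","cover_lip"): find(l,"side")
pt=s["ee_pos"]+ (R.from_quat(s["eef_rot"])*R0.inv()).apply(TIP); print("pred tip",pt,pix("side",pt),pix("top",pt), "notch pix",pix("side",N),pix("top",N))
cv2.imwrite("pics/s6c.png",cv2.resize(im[140:290,190:350,::-1],None,fx=5,fy=4,interpolation=cv2.INTER_CUBIC)[:600,:800])
im=shot("top","top6")
for l in("pry_tip","pry_grip","notch"): find(l,"top")
E
```

```text
10.3333 [0.4037 0.0185 0.2039] [ 0.3972  0.4211 -2.0147] [-0.0708 -0.8382  0.0082] [-0.5997  0.3766  0.654   1.6636 -0.2314  1.7756  1.5929] [-5.1258 33.8765  0.0477]
pry_tip side spot_point 0.89 [0.5043 0.0134 0.1461] [276. 216.]
pry_grip side spot_point 0.56 [0.4072 0.0181 0.2083] [228. 190.]
notch side spot_point 0.72 [0.5233 0.0118 0.1256] [286. 224.]
cover_lip side spot_point 0.97 [0.533  0.0106 0.1269] [290. 224.]
cover_lip side spot_point 0.63 [ 0.4783 -0.1507  0.016 ] [264. 315.]
pred tip [0.5021 0.0097 0.1448] [275.4032 217.3216] [305.4762 245.9642] notch pix [284.6109 224.8096] [306.7624 238.686 ]
pry_tip top spot_point 0.2 [0.4733 0.3056 0.    ] [193. 261.]
pry_grip top spot_point 0.25 [ 0.6237 -0.2704  0.0014] [416. 204.]
```

View pics/s6c.png

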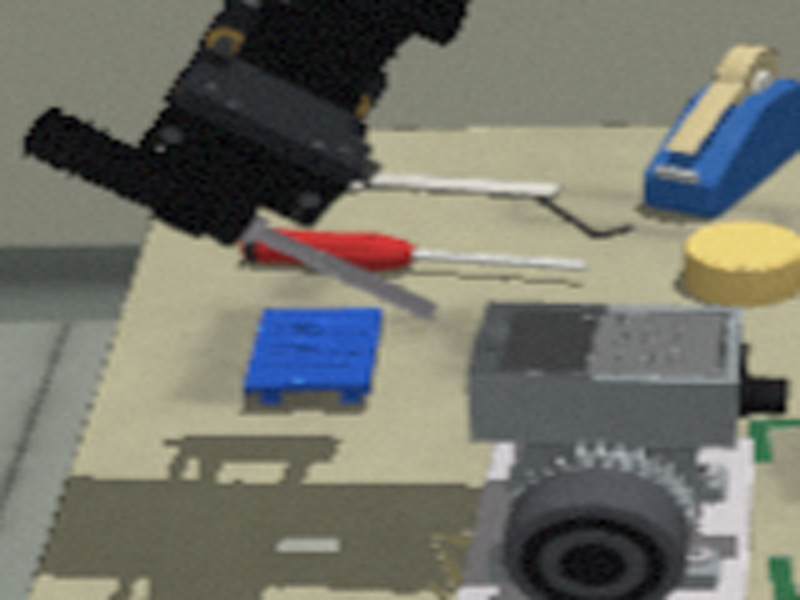

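The side crop shows the blade tip at crop (432,311), which is pixel (276.4,217.8), within about 1 px of the prediction. The box front lies ahead at crop x≈475. Now a numeric check of blade slope and lateral offset.

```bash
python3 - <<'E'
from h import *
s=r.read_state();Q=R.from_quat(s["eef_rot"])*R0.inv();print(s["ee_pos"])
for d in (.115,.055,.0): print(d,pix("side",s["ee_pos"]+Q.apply([d,0,.006])),pix("top",s["ee_pos"]+Q.apply([d,0,.006])))
im=cv2.imread("pics/side6.png").astype(int)
for c in range(244,278,4): print(c,im[190:222,c].mean(1).round().astype(int).tolist())
M=r.camera_model("top")
e=np.array([.4415,-.2967,.1551])
im=cv2.imread("pics/top3.png").astype(int)
for d in (.115,.09,.06): print(d,pix("top",e+[d,0,.006],M))
for row in range(218,246,3): print(row,im[row,424:447].max(1).tolist())
im=cv2.imread("pics/top6.png").astype(int)
for row in range(238,252,2): print(row,im[row,292:320].max(1).tolist())
E
```

```text
[0.403  0.0186 0.2026]
0.115 [275.0563 217.8772] [305.4386 246.3527]
0.055 [250.4184 203.4923] [302.7111 266.8812]
0.0 [227.1831 189.9263] [300.0755 286.7181]
244 [12, 3, 63, 133, 167, 162, 157, 111, 103, 106, 112, 111, 83, 56, 57, 67, 80, 119, 160, 158, 155, 151, 153, 149, 148, 153, 149, 118, 105, 110, 103, 106]
248 [15, 24, 24, 33, 45, 109, 153, 138, 99, 104, 99, 106, 112, 101, 76, 60, 76, 110, 150, 142, 139, 137, 137, 136, 140, 149, 145, 122, 106, 110, 107, 92]
252 [58, 45, 19, 20, 12, 39, 92, 128, 108, 105, 95, 96, 101, 105, 104, 109, 103, 80, 100, 138, 141, 141, 141, 143, 145, 149, 147, 123, 105, 109, 108, 91]
256 [75, 129, 155, 168, 169, 165, 166, 155, 119, 106, 99, 88, 80, 92, 100, 104, 99, 109, 119, 136, 152, 152, 158, 160, 161, 159, 147, 122, 107, 108, 115, 106]
260 [169, 167, 166, 167, 171, 172, 168, 163, 128, 104, 98, 89, 86, 87, 71, 70, 91, 101, 102, 104, 109, 133, 160, 162, 165, 165, 156, 124, 107, 108, 112, 107]
264 [168, 169, 172, 170, 169, 172, 170, 160, 123, 94, 105, 97, 93, 89, 78, 62, 52, 64, 92, 107, 105, 101, 113, 134, 161, 165, 158, 116, 108, 108, 107, 104]
268 
[... 2065 characters left out ...]
65, 165, 163, 162, 164, 161, 160, 160, 159, 158, 157, 154, 153, 150, 149, 148, 144, 140, 139, 137, 132, 131, 124, 120, 108, 89]
244 [166, 165, 164, 165, 162, 162, 163, 161, 160, 159, 160, 157, 157, 154, 152, 151, 149, 149, 143, 143, 138, 137, 133, 126, 123, 115, 106, 83]
246 [166, 164, 166, 163, 162, 161, 163, 161, 160, 160, 158, 156, 154, 153, 153, 151, 147, 146, 145, 141, 138, 134, 131, 127, 121, 114, 98, 76]
248 [165, 166, 167, 164, 163, 163, 161, 159, 159, 157, 156, 155, 155, 153, 152, 150, 148, 146, 142, 141, 137, 131, 128, 124, 119, 108, 93, 69]
250 [163, 164, 163, 165, 162, 162, 162, 159, 158, 159, 158, 156, 154, 152, 152, 150, 145, 144, 142, 141, 137, 134, 129, 125, 117, 107, 88, 64]
```

```bash
cat >> h.py <<'E'
TIP=np.array([.115,0.0015,.006])
E
python3 - <<'E'
from h import *
s=r.read_state(); print(s["ft_force"],s["torque"])
move(tcp(ins(-.025,34,.009),34),34); move(tcp(ins(.004,34,.009),34),34); move(tcp(ins(.0066,34,.00125),34),34)
E
```

```text
[ 0.2917  0.8226 -0.6241] [-0.0279 -0.8544  0.0152]
shift [ 0.0037 -0.0024  0.0051] rot [-0.0001  0.0002 -0.0003] to [0.4067 0.0163 0.2078]
shift [ 0.0277 -0.0045 -0.0111] rot [-0.0001  0.0002 -0.0003] to [0.4307 0.0141 0.1916]
shift [ 0.0255 -0.0043 -0.019 ] rot [-0.0001  0.0002 -0.0003] to [0.4285 0.0143 0.1837]
```

Request:
arm_command(
  xyz=[
    [0.004,-0.0025,0.005],
    [0.009,-0.003,0.002],
    [0.014,-0.0035,-0.002],
    [0.02,-0.004,-0.006],
    [0.024,-0.0045,-0.009],
    [0.0265,-0.0045,-0.011],
    [0.0265,-0.0045,-0.011],
    [0.0265,-0.0045,-0.011],
    [0.0265,-0.0045,-0.011],
  ],
  rot=[
    [0,0,0],
    [0,0,0],
    [0,0,0],
    [0,0,0],
    [0,0,0],
    [0,0,0],
    [0,0,0],
    [0,0,0],
    [0,0,0],
  ],
)

```text
time: 11.53
ee_pos: [0.4294, 0.0141, 0.1916]
eef_rot: [0.043, 0.955, 0.013, -0.292]
ft_force: [0.1, 0.8, -0.9]
width: 0.0235
grip_force: 50.0
```

Request:
arm_command(
  xyz=[
    [0,0,-0.001],
    [0,0,-0.002],
    [0,0,-0.003],
    [0,0,-0.004],
    [0,0,-0.005],
    [0,0,-0.006],
    [0,0,-0.006],
  ],
  rot=[
    [0,0,0],
    [0,0,0],
    [0,0,0],
    [0,0,0],
    [0,0,0],
    [0,0,0],
    [0,0,0],
  ],
)

```text
time: 12.12
ee_pos: [0.4294, 0.0142, 0.1853]
eef_rot: [0.043, 0.955, 0.013, -0.292]
ft_force: [-0.2, 0.2, -0.3]
width: 0.0238
grip_force: 50.0
```

```bash
python3 - <<'E'
from h import *
s=r.read_state();Q=R.from_quat(s["eef_rot"])*R0.inv(); print(s["ee_pos"],s["ft_force"],s["torque"])
t=s["ee_pos"]+Q.apply(TIP)-N; print("tip rel notch",R.from_euler("z",-PSI).apply(t))
E
```

```text
[0.4294 0.0142 0.1853] [-0.2347  0.2043 -0.3405] [-0.0338 -0.8232 -0.0226]
tip rel notch [ 0.007 -0.    -0.001]
```

Request:
arm_command(
  xyz=[
    [0,0,-0.0005],
    [0,0,-0.001],
    [0,0,-0.0015],
    [0,0,-0.002],
    [0,0,-0.0025],
    [0,0,-0.0025],
  ],
  rot=[
    [0,0,0],
    [0,0,0],
    [0,0,0],
    [0,0,0],
    [0,0,0],
    [0,0,0],
  ],
)

```text
time: 12.62
ee_pos: [0.4294, 0.0141, 0.1829]
eef_rot: [0.043, 0.955, 0.013, -0.292]
ft_force: [-0.1, 0.3, -1.7]
width: 0.024
grip_force: 50.0
```

Request:
arm_command(
  xyz=[
    [0,0,-0.0005],
    [0,0,-0.001],
    [0,0,-0.0015],
    [0,0,-0.002],
    [0,0,-0.002],
  ],
  rot=[
    [0,0,0],
    [0,0,0],
    [0,0,0],
    [0,0,0],
    [0,0,0],
  ],
)

```text
time: 13.03
ee_pos: [0.4296, 0.0141, 0.1811]
eef_rot: [0.043, 0.955, 0.013, -0.292]
ft_force: [0.1, -0.3, 0.7]
width: 0.0235
grip_force: 50.0
```

```bash
python3 - <<'E'
from h import *
s=r.read_state();Q=R.from_quat(s["eef_rot"])*R0.inv(); print(s["ee_pos"],s["ft_force"],s["torque"])
t=s["ee_pos"]+Q.apply(TIP)-N; print("tip rel notch",R.from_euler("z",-PSI).apply(t))
E
```

```text
[0.4296 0.0141 0.1811] [ 0.0798 -0.3389  0.7073] [-0.1097 -0.9051  0.0233]
tip rel notch [ 0.0073 -0.0001 -0.0052]
```

Request:
arm_command(
  xyz=[
    [0,0,-0.0005],
    [0,0,-0.001],
    [0,0,-0.0015],
    [0,0,-0.0015],
  ],
  rot=[
    [0,0,0],
    [0,0,0],
    [0,0,0],
    [0,0,0],
  ],
)

```text
time: 13.37
ee_pos: [0.4296, 0.0141, 0.1797]
eef_rot: [0.043, 0.955, 0.013, -0.292]
ft_force: [0.3, -0.2, 4.2]
width: 0.0235
grip_force: 50.0
```

```bash
python3 - <<'E'
from h import *
s=r.read_state();Q=R.from_quat(s["eef_rot"])*R0.inv(); print(s["ee_pos"],s["ft_force"],s["torque"])
t=s["ee_pos"]+Q.apply(TIP)-N; print("tip rel notch",R.from_euler("z",-PSI).apply(t))
E
```

```text
[0.4296 0.0141 0.1797] [ 0.2515 -0.1927  4.1701] [-0.029  -0.8413 -0.0186]
tip rel notch [ 0.0073 -0.0001 -0.0066]
```

Request:
arm_command(
  xyz=[
    [0.0009,-0.0001,0.0013],
    [0.0009,-0.0001,0.0013],
    [0.0017,-0.0002,0.0007],
    [0.0025,-0.0002,0.0002],
    [0.0033,-0.0003,-0.0004],
    [0.0042,-0.0004,-0.001],
    [0.005,-0.0005,-0.0016],
    [0.0058,-0.0005,-0.0021],
    [0.0058,-0.0005,-0.0021],
  ],
  rot=[
    [0,0,0],
    [0,0,0],
    [0,0,0],
    [0,0,0],
    [0,0,0],
    [0,0,0],
    [0,0,0],
    [0,0,0],
    [0,0,0],
  ],
)

```text
time: 14.12
ee_pos: [0.4354, 0.0136, 0.1773]
eef_rot: [0.043, 0.955, 0.013, -0.292]
ft_force: [1.6, 0.6, 0.1]
width: 0.0237
grip_force: 50.0
```

```bash
cat >> h.py <<'E'
def st():
    s=r.read_state();Q=R.from_quat(s["eef_rot"])*R0.inv()
    t=s["ee_pos"]+Q.apply(TIP)-N; a=R.from_euler("z",-PSI)
    print(round(s["time"],2),s["ee_pos"],"F(notch ax)",a.apply(s["ft_force"]),"M",s["torque"],"tip rel",a.apply(t)*1e3,"ypr",Q.as_euler("ZYX",degrees=True).round(2),s["width"])
    return s
E
python3 -c "from h import *; st()"
```

```text
14.12 [0.4354 0.0136 0.1773] F(notch ax) [1.5483 0.7525 0.1482] M [-0.1115 -1.0117 -0.0193] tip rel [13.1027 -0.0556 -9.0597] ypr [-5.14 34.   -0.01] 0.023653331163774965
```

Request:
arm_command(
  xyz=[
    [0.0008,-0.0001,-0.0006],
    [0.0016,-0.0001,-0.0011],
    [0.0025,-0.0002,-0.0017],
    [0.0033,-0.0003,-0.0023],
    [0.0033,-0.0003,-0.0023],
  ],
  rot=[
    [0,0,0],
    [0,0,0],
    [0,0,0],
    [0,0,0],
    [0,0,0],
  ],
)

```text
time: 14.53
ee_pos: [0.4387, 0.0133, 0.175]
eef_rot: [0.043, 0.955, 0.013, -0.292]
ft_force: [1.5, -0.1, 1.1]
width: 0.0237
grip_force: 50.0
```

```bash
python3 -c "from h import *; st()"
```

```text
14.53 [0.4387 0.0133 0.175 ] F(notch ax) [1.4889 0.0781 1.0819] M [-0.0285 -1.0476 -0.0106] tip rel [ 16.4327  -0.0482 -11.3335] ypr [-5.14 33.99 -0.  ] 0.023737497866220557
```

Request:
arm_command(
  xyz=[
    [0.0003,0.0,0.0004],
    [0.0011,-0.0001,-0.0002],
    [0.0019,-0.0001,-0.0007],
    [0.0027,-0.0002,-0.0013],
    [0.0035,-0.0003,-0.0019],
    [0.0035,-0.0003,-0.0019],
  ],
  rot=[
    [0,0,0],
    [0,0,0],
    [0,0,0],
    [0,0,0],
    [0,0,0],
    [0,0,0],
  ],
)

```text
time: 15.03
ee_pos: [0.4403, 0.0132, 0.174]
eef_rot: [0.043, 0.955, 0.013, -0.295]
ft_force: [-9.2, 0.6, 10.6]
width: 0.0233
grip_force: 50.0
```

```bash
python3 -c "from h import *; st()"
```

```text
15.03 [0.4403 0.0132 0.174 ] F(notch ax) [-9.2341 -0.1898 10.6479] M [ 0.2624  2.092  -0.0213] tip rel [ 17.6631  -0.0348 -12.8386] ypr [-5.14 34.31  0.02] 0.023317713263585314
```

Felt the web at about 14 N. Easing back so the tip stands 2.5 mm off it.

Request:
arm_command(
  xyz=[
    [-0.001,0.0001,0.0006],
    [-0.002,0.0002,0.0012],
    [-0.003,0.0002,0.0018],
    [-0.004,0.0003,0.0024],
    [-0.004,0.0003,0.0024],
    [-0.004,0.0003,0.0024],
  ],
  rot=[
    [0,0,0],
    [0,0,0],
    [0,0,0],
    [0,0,0],
    [0,0,0],
    [0,0,0],
  ],
)

```text
time: 15.53
ee_pos: [0.4381, 0.0133, 0.1756]
eef_rot: [0.043, 0.955, 0.013, -0.292]
ft_force: [0.9, -0.7, -0.1]
width: 0.0237
grip_force: 50.0
```

```bash
python3 - <<'E'
from h import *
st(); im=shot("side","side7"); cv2.imwrite("pics/s7c.png",cv2.resize(im[150:270,210:350,::-1],None,fx=5,fy=5,interpolation=cv2.INTER_CUBIC))
E
```

```text
15.53 [0.4381 0.0133 0.1756] F(notch ax) [ 0.9706 -0.5678 -0.1317] M [-0.0573 -1.0021  0.0378] tip rel [ 15.8656  -0.0876 -10.693 ] ypr [-5.13 33.98  0.  ] 0.023711014796430955
```

View pics/s7c.png

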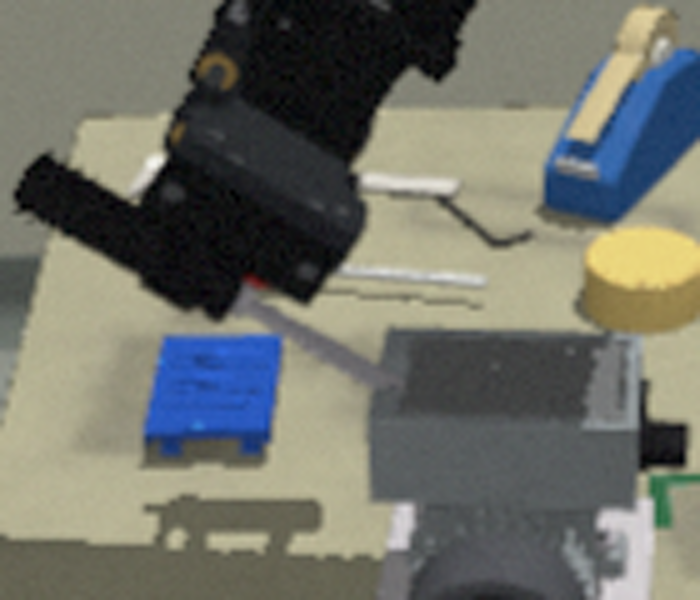

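The blade sits in the notch at crop (385,380), with light forces. Next: rows for levering about the notch edge, with the notch position corrected by the floor and web contacts.

```bash
cat >> h.py <<'E'
N=np.array([.5186,.0077,.1266])
E
python3 - <<'E'
from h import *
s=st()
# commanded ~ measured
p0=s["ee_pos"]; q0=R.from_quat(s["eef_rot"])
X=[];W=[]
for phi in (31,28,25,22,19,16,13,10,7,4,1,-2,-4,-6,-8,-10,-12):
    L=.0205-.0017*min(1,(34-phi)/16); off=.0016-.0004*min(1,(34-phi)/10)
    p=tcp(ins(L,phi,off),phi)-p0; d=(Rt(phi)*R0*q0.inv()).as_rotvec()
    X.append(p.round(4).tolist()); W.append(d.round(3).tolist()); print(phi,X[-1],W[-1])
E
```

```text
15.58 [0.4381 0.0133 0.1756] F(notch ax) [ 1.0271  0.6592 -0.8492] M [-0.0886 -0.9601  0.0091] tip rel [ 18.0687  -0.0907 -10.3041] ypr [-5.14 33.99  0.  ] 0.02349359677436727
31 [-0.0029, 0.0004, -0.004] [-0.005, -0.052, -0.0]
28 [-0.0055, 0.0006, -0.0084] [-0.009, -0.104, -0.0]
25 [-0.0078, 0.0008, -0.013] [-0.014, -0.156, -0.0]
22 [-0.0099, 0.001, -0.0176] [-0.019, -0.208, -0.0]
19 [-0.0117, 0.0012, -0.0223] [-0.023, -0.261, -0.0]
16 [-0.0131, 0.0013, -0.0271] [-0.028, -0.313, -0.0]
13 [-0.0141, 0.0014, -0.032] [-0.033, -0.365, -0.0]
10 [-0.0149, 0.0015, -0.037] [-0.038, -0.417, -0.0]
7 [-0.0154, 0.0015, -0.042] [-0.042, -0.469, -0.0]
4 [-0.0156, 0.0015, -0.0471] [-0.047, -0.521, -0.0]
1 [-0.0156, 0.0015, -0.0521] [-0.052, -0.573, -0.0]
-2 [-0.0153, 0.0015, -0.0572] [-0.056, -0.626, -0.0]
-4 [-0.0149, 0.0015, -0.0605] [-0.059, -0.66, -0.0]
-6 [-0.0145, 0.0014, -0.0638] [-0.063, -0.695, -0.0]
-8 [-0.0139, 0.0014, -0.0671] [-0.066, -0.73, -0.0]
-10 [-0.0132, 0.0013, -0.0704] [-0.069, -0.765, -0.0]
-12 [-0.0124, 0.0012, -0.0737] [-0.072, -0.799, -0.0]
```

Request:
arm_command(
  xyz=[
    [-0.0029,0.0004,-0.004],
    [-0.0055,0.0006,-0.0084],
    [-0.0078,0.0008,-0.013],
    [-0.0099,0.001,-0.0176],
    [-0.0117,0.0012,-0.0223],
    [-0.0131,0.0013,-0.0271],
    [-0.0131,0.0013,-0.0271],
  ],
  rot=[
    [-0.005,-0.052,0],
    [-0.009,-0.104,0],
    [-0.014,-0.156,0],
    [-0.019,-0.208,0],
    [-0.023,-0.261,0],
    [-0.028,-0.313,0],
    [-0.028,-0.313,0],
  ],
  squeeze=58,
)

```text
time: 16.17
ee_pos: [0.424, 0.0147, 0.1484]
eef_rot: [0.044, 0.989, 0.007, -0.138]
ft_force: [2.1, -1.5, -0.7]
width: 0.0238
grip_force: 58.0
```

```bash
python3 -c "from h import *; st()"
```

```text
16.17 [0.424  0.0147 0.1484] F(notch ax) [ 2.2539 -1.3187 -0.7377] M [-0.3193 -0.8026 -0.0982] tip rel [17.4044  0.0238 -3.8126] ypr [-5.12 15.86  0.09] 0.023797341486484744
```

Request:
arm_command(
  xyz=[
    [-0.001,0.0001,-0.0049],
    [-0.0018,0.0002,-0.0099],
    [-0.0023,0.0002,-0.0149],
    [-0.0025,0.0002,-0.02],
    [-0.0025,0.0002,-0.025],
    [-0.0025,0.0002,-0.025],
  ],
  rot=[
    [-0.005,-0.052,0],
    [-0.009,-0.104,0],
    [-0.014,-0.156,0],
    [-0.019,-0.208,0],
    [-0.024,-0.26,0],
    [-0.024,-0.26,0],
  ],
)

```text
time: 16.67
ee_pos: [0.421, 0.0149, 0.123]
eef_rot: [0.045, 0.999, 0.0, -0.009]
ft_force: [-0.2, -0.6, -1.0]
width: 0.0233
grip_force: 58.0
```

```bash
python3 - <<'E'
from h import *
s=st(); print(s["joint_positions"]); im=shot("side","side8"); cv2.imwrite("pics/s8c.png",cv2.resize(im[170:260,220:340,::-1],None,fx=6,fy=6,interpolation=cv2.INTER_CUBIC))
for l in("cover_lip","notch","pry_tip","cover_grip"): find(l,"side")
E
```

```text
16.67 [0.421  0.0149 0.123 ] F(notch ax) [-0.1039 -0.5939 -0.9656] M [-0.1535  0.0876 -0.1021] tip rel [17.2505  0.0202  0.2   ] ypr [-5.11  1.07 -0.01] 0.02332392856716719
[-0.7729 -0.0551  0.6263  2.1057  0.0315  1.099   1.3195]
cover_lip side spot_point 0.62 [0.537  0.0091 0.1269] [292. 224.]
cover_lip side spot_point 0.6 [ 0.4791 -0.151   0.016 ] [264. 315.]
cover_lip side spot_point 0.6 [0.4296 0.1333 0.0148] [250. 237.]
notch side spot_point 0.96 [0.5207 0.012  0.133 ] [285. 221.]
pry_tip side spot_point 0.71 [0.5356 0.0051 0.1247] [292. 226.]
pry_tip side spot_point 0.65 [0.5373 0.0079 0.1296] [292. 223.]
pry_tip side spot_point 0.36 [0.4469 0.0131 0.1173] [250. 228.]
cover_grip side spot_point 0.95 [ 0.4573 -0.1505  0.0226] [253. 313.]
cover_grip side spot_point 0.93 [0.4327 0.1509 0.0197] [252. 232.]
cover_grip side spot_point 0.91 [0.552  0.0041 0.1296] [299. 224.]
cover_grip side spot_point 0.38 [0.4438 0.0142 0.1205] [249. 227.]
```

View pics/s8c.png

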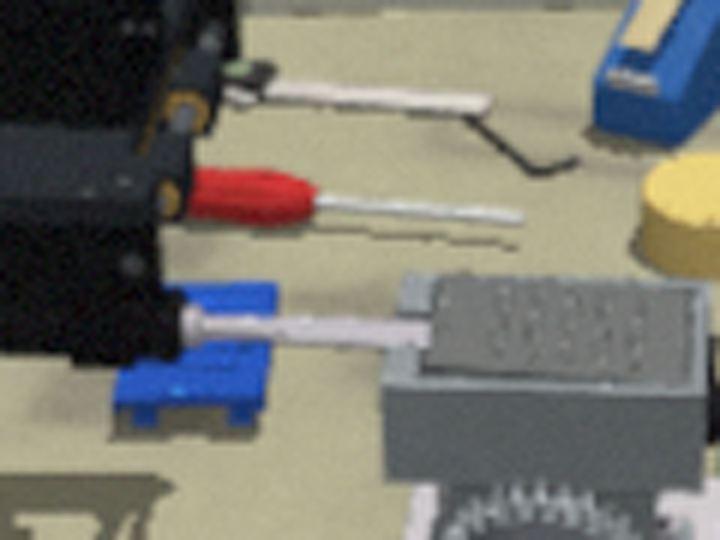

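The blade is level under the lip, with the cover's front edge at crop (435,300) just rising. Continuing past level.

Request:
arm_command(
  xyz=[
    [0.0003,0,-0.0051],
    [0.0007,0,-0.0084],
    [0.0011,-0.0001,-0.0117],
    [0.0017,-0.0001,-0.015],
    [0.0024,-0.0002,-0.0183],
    [0.0024,-0.0002,-0.0183],
  ],
  rot=[
    [-0.005,-0.053,0],
    [-0.008,-0.087,0],
    [-0.011,-0.122,0],
    [-0.014,-0.157,0],
    [-0.017,-0.192,0],
    [-0.017,-0.192,0],
  ],
)

```text
time: 17.42
ee_pos: [0.4243, 0.0141, 0.1046]
eef_rot: [0.045, 0.995, -0.005, 0.086]
ft_force: [-0.1, 0.5, -1.3]
width: 0.0237
grip_force: 58.0
```

```bash
python3 - <<'E'
from h import *
s=st(); print(s["joint_positions"]); im=shot("side","side9")
for l in("cover_lip","cover","cover_grip"): find(l,"side")
a=cv2.imread("pics/side8.png").astype(int); d=np.abs(a-im[:,:,::-1]).max(2)[205:255,284:345]; print((d>25).sum()); 
ys,xs=np.where(d>25); print(np.c_[xs+284,ys+205][::6].tolist()[:40])
E
```

```text
17.42 [0.4243 0.0141 0.1046] F(notch ax) [-0.1327  0.4724 -1.2842] M [ 0.0437  0.2386 -0.0034] tip rel [17.7051 -0.5855  3.7877] ypr [-5.16 -9.93 -0.08] 0.023675870513758093
[-0.7653 -0.1992  0.5463  2.2666  0.2024  0.8897  1.1458]
cover_lip side spot_point 0.89 [0.5359 0.0098 0.1384] [292. 219.]
cover_lip side spot_point 0.86 [ 0.4787 -0.1519  0.0142] [264. 316.]
cover_lip side spot_point 0.17 [0.4242 0.0143 0.1127] [240. 230.]
cover side spot_point 0.84 [ 0.4315 -0.152   0.0103] [240. 318.]
cover side spot_point 0.75 [0.5837 0.0025 0.1228] [314. 227.]
cover side spot_point 0.71 [0.4348 0.1812 0.0134] [254. 227.]
cover_grip side spot_point 0.83 [0.5538 0.0068 0.1366] [300. 221.]
cover_grip side spot_point 0.82 [ 0.4614 -0.1537  0.0178] [255. 316.]
cover_grip side spot_point 0.54 [0.4341 0.1497 0.0157] [253. 233.]
125
[[294, 212], [298, 213], [295, 214], [301, 214], [307, 214], [300, 215], [306, 215], [312, 215], [315, 216], [288, 222], [289, 223], [285, 227], [291, 227], [293, 229], [299, 229], [295, 230], [301, 230], [299, 231], [305, 231], [311, 231], [315, 232]]
```

The lip rose about 12 mm (network z 0.127→0.138) and the contact force is gone, so the cover has sprung ajar. Withdrawing the blade.

Request:
arm_command(
  xyz=[
    [-0.005,0.0005,0],
    [-0.01,0.001,0],
    [-0.016,0.0015,0],
    [-0.022,0.002,0],
    [-0.027,0.0025,0.001],
    [-0.03,0.003,0.004],
    [-0.03,0.003,0.008],
    [-0.03,0.003,0.012],
  ],
  rot=[
    [0,0,0],
    [0,0,0],
    [0,0,0],
    [0,0,0],
    [0.004,0.045,0],
    [0.009,0.09,0],
    [0.013,0.135,0],
    [0.016,0.175,0],
  ],
)

```text
time: 18.28
ee_pos: [0.3943, 0.0179, 0.1177]
eef_rot: [0.045, 0.999, 0.001, -0.001]
ft_force: [0.7, -0.2, -2.2]
width: 0.0233
grip_force: 58.0
```

```bash
python3 - <<'E'
from h import *
s=st(); print(s["joint_positions"]); im=shot("side","side10")
for l in("cover_lip","cover_grip","pry_tip","notch"): find(l,"side")
d=R0*R.from_quat(s["eef_rot"]).inv(); print("rot to level yaw0",d.as_rotvec())
E
```

```text
18.28 [0.3943 0.0179 0.1177] F(notch ax) [ 0.7423 -0.0865 -2.2045] M [ 0.0065 -0.0834  0.0033] tip rel [-9.6585  0.598  -3.2406] ypr [-5.11  0.17  0.07] 0.023323275360546205
[-0.7868 -0.1423  0.5981  2.1808  0.0883  1.0828  1.2464]
cover_lip side spot_point 0.93 [0.5364 0.0083 0.1368] [292. 220.]
cover_lip side spot_point 0.72 [ 0.48   -0.1502  0.0173] [265. 314.]
cover_lip side spot_point 0.65 [0.4266 0.1367 0.0126] [249. 237.]
cover_grip side spot_point 0.86 [0.4331 0.1507 0.0171] [252. 232.]
cover_grip side spot_point 0.85 [0.5521 0.0039 0.1359] [299. 222.]
cover_grip side spot_point 0.84 [ 0.4616 -0.1512  0.0205] [255. 314.]
cover_grip side spot_point 0.71 [0.5803 0.0029 0.1229] [313. 227.]
pry_tip side spot_point 0.91 [0.5128 0.0052 0.1243] [281. 227.]
rot to level yaw0 [-0.0013 -0.003   0.0892]
```

Request:
arm_command(
  xyz=[
    [0,-0.005,0.03],
    [0,-0.03,0.05],
    [0,-0.07,0.05],
    [0,-0.11,0.05],
    [0.01,-0.15,0.05],
    [0.02,-0.19,0.05],
    [0.03,-0.23,0.05],
    [0.04,-0.265,0.03],
    [0.046,-0.295,0.0],
    [0.046,-0.303,-0.04],
    [0.046,-0.303,-0.07],
    [0.046,-0.303,-0.09],
    [0.046,-0.303,-0.1],
    [0.046,-0.303,-0.1],
  ],
  rot=[
    [0,0,0.01],
    [0,0,0.03],
    [0,0,0.06],
    [0,0,0.089],
    [0,0,0.089],
    [0,0,0.089],
    [0,0,0.089],
    [0,0,0.089],
    [0,0,0.089],
    [0,0,0.089],
    [0,0,0.089],
    [0,0,0.089],
    [0,0,0.089],
    [0,0,0.089],
  ],
)

```text
time: 19.7
ee_pos: [0.4392, -0.2844, 0.0154]
eef_rot: [0.001, 1.0, 0.001, -0.002]
ft_force: [-0.0, 0.3, -1.7]
width: 0.0238
grip_force: 58.0
```

```bash
python3 - <<'E'
from h import *
s=r.read_state(); print(s["ee_pos"],s["ft_force"],(R.from_quat(s["eef_rot"])*R0.inv()).as_euler("ZYX",degrees=True))
shot("side")
for l in("pry_tip","pry_tool","bottle_t3","marker_blue"): find(l,"side")
E
```

```text
[ 0.4392 -0.2844  0.0154] [-0.0041  0.3242 -1.6666] [-0.0712  0.2508  0.0867]
pry_tip side spot_point 0.83 [ 0.5587 -0.286   0.0188] [305. 365.]
pry_tool side spot_point 0.71 [0.4757 0.3057 0.0023] [272. 206.]
pry_tool side spot_point 0.68 [ 0.4665 -0.2826  0.0135] [253. 367.]
bottle_t3 side spot_point 0.95 [ 0.6191 -0.2702 -0.0017] [339. 366.]
marker_blue side spot_point 0.88 [ 0.5771 -0.387  -0.0016] [318. 422.]
```

Request:
arm_command(
  xyz=[
    [0,0,-0.003],
    [0,0,-0.006],
    [0,0,-0.009],
    [0,0,-0.011],
    [0,0,-0.012],
    [0,0,-0.012],
  ],
  rot=[
    [0,0,0],
    [0,0,0],
    [0,0,0],
    [0,0,0],
    [0,0,0],
    [0,0,0],
  ],
)

```text
time: 20.45
ee_pos: [0.4407, -0.2853, 0.0049]
eef_rot: [0.0, 1.0, 0.0, -0.001]
ft_force: [-0.2, 0.1, -1.7]
width: 0.0236
grip_force: 58.0
```

Request:
arm_command(
  xyz=[
    [0,0,0],
    [0,0,0],
    [0,0,0],
    [0,0,0],
    [0,0,0],
    [0,0,0],
    [0,0,0.01],
    [0,0,0.04],
    [0,0,0.08],
    [0,0,0.12],
    [0,0,0.16],
    [0,0,0.2],
  ],
  rot=[
    [0,0,0],
    [0,0,0],
    [0,0,0],
    [0,0,0],
    [0,0,0],
    [0,0,0],
    [0,0,0],
    [0,0,0],
    [0,0,0],
    [0,0,0],
    [0,0,0],
    [0,0,0],
  ],
  grip=1,
)

```text
time: 21.45
ee_pos: [0.44, -0.2858, 0.2076]
eef_rot: [0.001, 1.0, 0.0, -0.001]
ft_force: [0.9, 0.7, -0.2]
width: 0.086
grip_force: 0.0
```

```bash
python3 - <<'E'
from h import *
s=r.read_state(); print(s["ee_pos"],s["ft_force"],s["width"])
shot("side")
for l in("pry_tip","pry_grip","pry_tool","cover_lip"): find(l,"side")
E
```

```text
[ 0.44   -0.2858  0.2076] [ 0.9171  0.7146 -0.2339] 0.08600359861053819
pry_tip side spot_point 0.9 [ 0.5581 -0.2834  0.0132] [305. 367.]
pry_grip side spot_point 0.84 [ 0.4382 -0.2862  0.0095] [237. 371.]
pry_tool side spot_point 0.58 [ 0.4663 -0.2861  0.0021] [253. 373.]
cover_lip side spot_point 0.9 [0.5374 0.0065 0.1366] [292. 221.]
cover_lip side spot_point 0.86 [0.4323 0.1336 0.0161] [251. 237.]
cover_lip side spot_point 0.79 [ 0.4813 -0.1484  0.0182] [265. 314.]
cover_lip side spot_point 0.27 [ 0.6541  0.2809 -0.0039] [338. 211.]
```

Request:
arm_command(
  xyz=[
    [0.01,0.03,0.01],
    [0.02,0.07,0.01],
    [0.03,0.11,0.01],
    [0.045,0.15,0.01],
    [0.06,0.185,0.01],
    [0.075,0.22,0.01],
    [0.09,0.255,0.01],
    [0.108,0.291,0.01],
    [0.108,0.291,0.01],
    [0.108,0.291,0.01],
    [0.108,0.291,0.01],
  ],
  rot=[
    [0,0,-0.02],
    [0,0,-0.04],
    [0,0,-0.06],
    [0,0,-0.09],
    [0,0,-0.09],
    [0,0,-0.09],
    [0,0,-0.09],
    [0,0,-0.09],
    [0,0,-0.09],
    [0,0,-0.09],
    [0,0,-0.09],
  ],
)

```text
time: 22.62
ee_pos: [0.548, 0.0047, 0.2141]
eef_rot: [0.046, 0.999, -0.001, -0.002]
ft_force: [0.3, -0.1, 0.4]
width: 0.0872
grip_force: 0.0
```

```bash
python3 - <<'E'
from h import *
s=r.read_state(); print(s["time"],s["ee_pos"],s["ft_force"],(R.from_quat(s["eef_rot"])*R0.inv()).as_euler("ZYX"))
m=r.camera_model("wrist"); im=shot("wrist","wr11")
print("cx",m["cx"],m["cy"],"grip pix",pix("wrist",[.548,.0048,.14],m))
for l in("cover_grip","cover_lip","cover","notch","gearmotor"): find(l,"wrist",M=m)
cv2.imwrite("pics/wr11c.png",cv2.resize(im[130:310,200:440,::-1],None,fx=3.3,fy=3.3,interpolation=cv2.INTER_CUBIC))
E
```

```text
22.6167 [0.548  0.0047 0.2141] [ 0.3438 -0.1085  0.3605] [-0.0915  0.0031 -0.0019]
cx 320.93269365123405 233.26228611648213 grip pix [321.8904 245.4585]
cover_grip wrist spot_point 0.96 [ 0.462  -0.1526  0.0185] [147. 134.]
cover_grip wrist spot_point 0.68 [0.4244 0.1555 0.0175] [478.  58.]
cover_grip wrist spot_point 0.67 [0.5538 0.0064 0.1409] [325. 254.]
cover_grip wrist spot_point 0.58 [ 0.439  -0.2892  0.0125] [  3. 122.]
cover_lip wrist spot_point 0.94 [0.4346 0.1302 0.0152] [448.  73.]
cover_lip wrist spot_point 0.67 [ 0.4762 -0.1507  0.0131] [155. 149.]
cover_lip wrist spot_point 0.58 [0.5327 0.0042 0.1372] [319. 223.]
cover_lip wrist spot_point 0.5 [ 0.4734  0.3016 -0.0029] [619. 102.]
cover wrist spot_point 0.8 [0.5787 0.0002 0.1257] [319. 280.]
cover wrist spot_point 0.7 [ 0.4313 -0.1534  0.0138] [141. 100.]
cover wrist spot_point 0.61 [0.4332 0.1763 0.0134] [499.  67.]
notch wrist spot_point 0.85 [0.5228 0.0093 0.1285] [325. 205.]
gearmotor wrist spot_point 0.77 [ 0.5809  0.0037 -0.0012] [324. 235.]
```

View pics/wr11c.png

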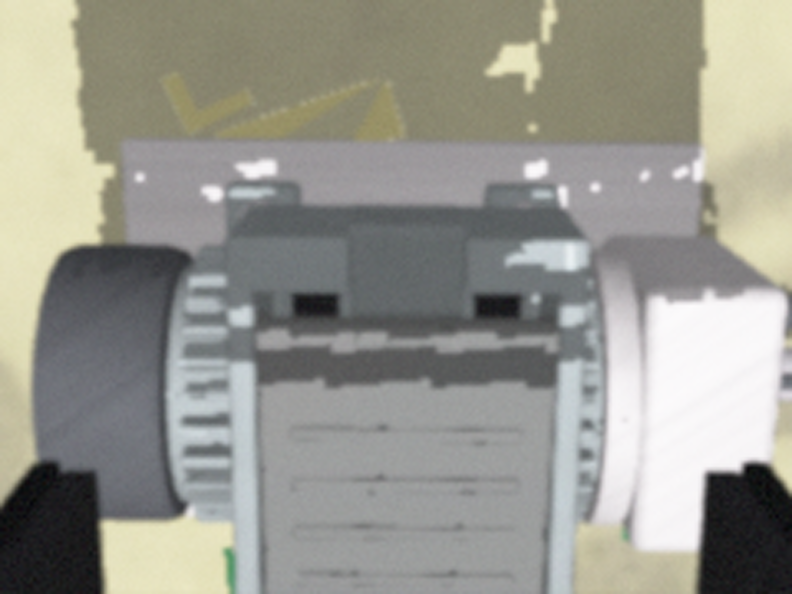

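The crop shows the cover ajar, with its front edge at crop row ~330 and the notch centred at column 408. The cover middle is about 1 mm to the right of the finger middle, and the fingers clear both sides. Descending.

Request:
arm_command(
  xyz=[
    [0.002,0.0004,-0.02],
    [0.004,0.0008,-0.045],
    [0.004,0.0008,-0.06],
    [0.004,0.0008,-0.07],
    [0.004,0.0008,-0.074],
    [0.004,0.0008,-0.076],
    [0.004,0.0008,-0.076],
  ],
  rot=[
    [0,0,0],
    [0,0,0],
    [0,0,0],
    [0,0,0],
    [0,0,0],
    [0,0,0],
    [0,0,0],
  ],
)

```text
time: 23.5
ee_pos: [0.5531, 0.0063, 0.1397]
eef_rot: [0.045, 0.999, 0.0, -0.0]
ft_force: [1.3, 0.1, 0.2]
width: 0.0872
grip_force: 0.0
```

```bash
python3 - <<'E'
from h import *
s=r.read_state(); print(s["time"],s["ee_pos"],s["ft_force"],(R.from_quat(s["eef_rot"])*R0.inv()).as_euler("ZYX"))
E
```

```text
23.5 [0.5531 0.0063 0.1397] [1.3407 0.0819 0.2402] [-0.091   0.0005  0.0003]
```

Request:
arm_command(
  xyz=[
    [-0.001,-0.0004,-0.003],
    [-0.001,-0.0004,-0.006],
    [-0.001,-0.0004,-0.0075],
    [-0.001,-0.0004,-0.0075],
  ],
  rot=[
    [0,0,0],
    [0,0,0],
    [0,0,0],
    [0,0,0],
  ],
)

```text
time: 23.83
ee_pos: [0.5518, 0.0061, 0.1316]
eef_rot: [0.045, 0.999, 0.0, -0.001]
ft_force: [-0.3, -0.1, 0.8]
width: 0.087
grip_force: 0.0
```

Request:
arm_command(
  xyz=[
    [0,0,0],
    [0,0,0],
    [0,0,0],
    [0,0,0],
    [0,0,0],
    [0,0,0],
    [0,0,0],
    [0,0,0],
  ],
  rot=[
    [0,0,0],
    [0,0,0],
    [0,0,0],
    [0,0,0],
    [0,0,0],
    [0,0,0],
    [0,0,0],
    [0,0,0],
  ],
  grip=0,
  squeeze=25,
)

```text
time: 24.5
ee_pos: [0.5518, 0.006, 0.1318]
eef_rot: [0.045, 0.999, 0.0, -0.001]
ft_force: [-0.4, -0.4, 0.4]
width: 0.0617
grip_force: 25.0
```

```bash
python3 - <<'E'
from h import *
s=r.read_state(); print(s["time"],s["ee_pos"],s["ft_force"],s["torque"],s["width"],s["grip_force"])
E
```

```text
24.5 [0.5518 0.006  0.1318] [-0.3546 -0.3793  0.4248] [0.0209 0.0233 0.0823] 0.06168909741710247 24.957008510828018
```

Request:
arm_command(
  xyz=[
    [0.0003,0,0.0024],
    [0.0007,0,0.0048],
    [0.0012,-0.0001,0.0072],
    [0.0017,-0.0001,0.0096],
    [0.0023,-0.0002,0.0119],
    [0.0023,-0.0002,0.0119],
  ],
  rot=[
    [0.003,0.035,0],
    [0.006,0.07,0],
    [0.009,0.104,0],
    [0.013,0.139,0],
    [0.016,0.174,0],
    [0.016,0.174,0],
  ],
)

```text
time: 25.0
ee_pos: [0.5541, 0.0061, 0.1435]
eef_rot: [0.045, 0.995, 0.004, -0.089]
ft_force: [-5.0, 4.2, 2.8]
width: 0.0615
grip_force: 24.9
```

```bash
python3 - <<'E'
from h import *
s=r.read_state(); print(s["time"],s["ee_pos"],s["ft_force"],s["torque"],s["width"],s["grip_force"])
shot("side","side12")
for l in("cover_lip","cover_grip","cover"): find(l,"side")
E
```

```text
25.0 [0.5541 0.0061 0.1435] [-5.0198  4.1762  2.8493] [0.8861 0.9    0.1289] 0.06154141787158132 24.939799457788467
cover_lip side spot_point 0.97 [0.5393 0.0093 0.1519] [293. 214.]
cover_lip side spot_point 0.6 [0.4287 0.1328 0.0125] [250. 238.]
cover_lip side spot_point 0.59 [ 0.4795 -0.1509  0.017 ] [264. 315.]
cover_grip side spot_point 0.86 [ 0.4608 -0.1498  0.0201] [255. 314.]
cover_grip side spot_point 0.76 [0.5586 0.0058 0.1484] [302. 216.]
cover_grip side spot_point 0.69 [0.4362 0.1484 0.0201] [253. 232.]
cover_grip side spot_point 0.33 [ 0.6557  0.2817 -0.0024] [338. 210.]
cover side spot_point 0.85 [0.582  0.0053 0.1334] [313. 222.]
cover side spot_point 0.82 [0.4315 0.1818 0.0122] [253. 227.]
cover side spot_point 0.8 [ 0.4323 -0.1537  0.009 ] [241. 319.]
cover side spot_point 0.58 [0.5239 0.0111 0.1283] [286. 223.]
```

Request:
arm_command(
  xyz=[
    [-0.002,0.0005,0],
    [-0.004,0.0008,0],
    [-0.006,0.001,0],
    [-0.008,0.0012,0],
    [-0.01,0.0014,0],
    [-0.012,0.0016,0],
    [-0.0145,0.0018,0],
    [-0.0145,0.0018,0],
  ],
  rot=[
    [0,0,0],
    [0,0,0],
    [0,0,0],
    [0,0,0],
    [0,0,0],
    [0,0,0],
    [0,0,0],
    [0,0,0],
  ],
)

```text
time: 25.87
ee_pos: [0.5391, 0.0077, 0.1436]
eef_rot: [0.045, 0.995, 0.004, -0.088]
ft_force: [-1.1, 0.3, 0.7]
width: 0.0618
grip_force: 25.0
```

```bash
python3 - <<'E'
from h import *
s=r.read_state(); print(s["time"],s["ee_pos"],s["ft_force"],s["torque"],s["width"],s["grip_force"])
shot("side","side13")
for l in("cover_lip","cover_grip","cover"): find(l,"side")
E
```

```text
25.8667 [0.5391 0.0077 0.1436] [-1.0955  0.2616  0.6999] [-0.0534 -0.0004 -0.0358] 0.061792744060931305 24.97429423034191
cover_lip side spot_point 0.91 [ 0.4782 -0.1504  0.0166] [264. 315.]
cover_lip side spot_point 0.65 [0.4321 0.1325 0.0144] [251. 237.]
cover_lip side spot_point 0.59 [0.5246 0.0103 0.1511] [286. 214.]
cover_grip side spot_point 0.79 [ 0.46   -0.1519  0.0194] [254. 315.]
cover_grip side spot_point 0.69 [0.5427 0.0055 0.1478] [295. 217.]
cover_grip side spot_point 0.66 [0.4315 0.1508 0.0188] [252. 232.]
cover side spot_point 0.98 [ 0.4322 -0.1514  0.0108] [241. 318.]
cover side spot_point 0.7 [0.4341 0.1821 0.0114] [254. 228.]
cover side spot_point 0.55 [0.5675 0.0055 0.1316] [307. 223.]
```

Request:
arm_command(
  xyz=[
    [0,0,0.008],
    [0,0,0.02],
    [0,0,0.04],
    [0,0,0.06],
    [-0.02,0,0.07],
    [-0.05,0,0.07],
    [-0.08,0,0.06],
    [-0.105,0,0.04],
    [-0.119,0,0.01],
    [-0.119,0,-0.02],
    [-0.119,0,-0.05],
    [-0.119,0,-0.075],
    [-0.119,0,-0.09],
    [-0.119,0,-0.1],
    [-0.119,0,-0.1],
    [-0.119,0,-0.1],
  ],
  rot=[
    [0,0,0],
    [0,0,0],
    [0,0,0],
    [0,0,0],
    [0,0,0],
    [-0.005,-0.06,0],
    [-0.011,-0.12,0],
    [-0.016,-0.18,0],
    [-0.022,-0.24,0],
    [-0.0278,-0.308,0],
    [-0.0278,-0.308,0],
    [-0.0278,-0.308,0],
    [-0.0278,-0.308,0],
    [-0.0278,-0.308,0],
    [-0.0278,-0.308,0],
    [-0.0278,-0.308,0],
  ],
)

```text
time: 27.4
ee_pos: [0.421, 0.0072, 0.0442]
eef_rot: [0.046, 0.997, -0.003, 0.067]
ft_force: [0.3, 0.2, -0.2]
width: 0.0616
grip_force: 25.0
```

```bash
python3 - <<'E'
from h import *
s=r.read_state(); print(s["time"],s["ee_pos"],s["ft_force"],s["width"],s["grip_force"],(R.from_quat(s["eef_rot"])*R0.inv()).as_euler("ZYX",degrees=True))
im=shot("side","side14")
for l in("cover_lip","cover_grip","cover"): find(l,"side")
p=pix("side",s["ee_pos"]).astype(int); print(p)
cv2.imwrite("pics/s14c.png",cv2.resize(im[200:290,200:320,::-1],None,fx=6,fy=6,interpolation=cv2.INTER_CUBIC))
E
```

```text
27.4 [0.421  0.0072 0.0442] [ 0.3038  0.1647 -0.1644] 0.061649509242701545 24.974610283970833 [-5.2457 -7.6414 -0.0071]
cover_lip side spot_point 0.79 [ 0.4825 -0.1496  0.0155] [266. 315.]
cover_lip side spot_point 0.71 [0.4014 0.0093 0.0475] [232. 256.]
cover_lip side spot_point 0.53 [0.4326 0.1358 0.0136] [252. 237.]
cover_grip side spot_point 0.88 [0.4312 0.1515 0.0177] [251. 232.]
cover_grip side spot_point 0.7 [ 0.462  -0.1524  0.022 ] [255. 314.]
cover_grip side spot_point 0.62 [0.4222 0.009  0.0492] [241. 255.]
cover side spot_point 0.86 [0.4334 0.183  0.011 ] [253. 228.]
cover side spot_point 0.8 [0.4503 0.0063 0.0389] [254. 259.]
[241 257]
```

View pics/s14c.png

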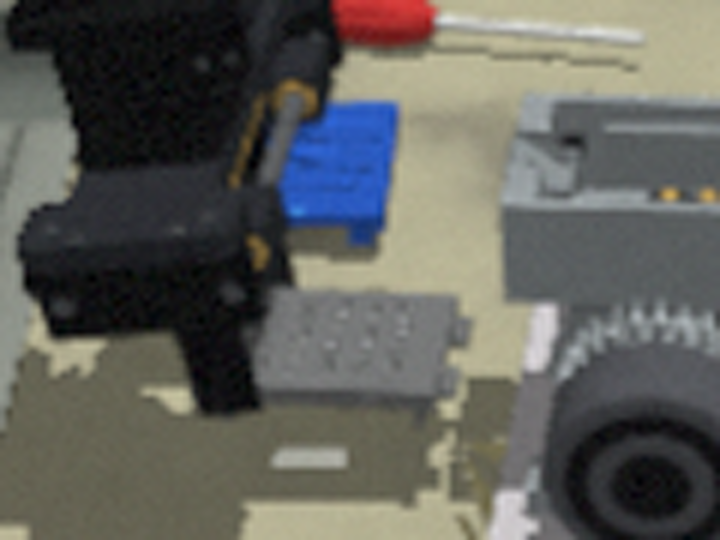

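The open box is empty of its cover at crop (600,180). The grey cover hangs level in the gripper at (350,340), over clear worktop. Lowering it by feel.

Request:
arm_command(
  xyz=[
    [0,0,-0.006],
    [0,0,-0.012],
    [0,0,-0.018],
    [0,0,-0.022],
    [0,0,-0.025],
    [0,0,-0.027],
    [0,0,-0.027],
  ],
  rot=[
    [0,0,0],
    [0,0,0],
    [0,0,0],
    [0,0,0],
    [0,0,0],
    [0,0,0],
    [0,0,0],
  ],
)

```text
time: 28.18
ee_pos: [0.4205, 0.0075, 0.0163]
eef_rot: [0.045, 0.997, -0.003, 0.066]
ft_force: [-0.4, 1.3, -0.7]
width: 0.0616
grip_force: 25.0
```

Request:
arm_command(
  xyz=[
    [0,0,-0.0007],
    [0,0,-0.0014],
    [0,0,-0.002],
    [0,0,-0.002],
  ],
  rot=[
    [0,0,0],
    [0,0,0],
    [0,0,0],
    [0,0,0],
  ],
)

```text
time: 28.52
ee_pos: [0.4207, 0.0077, 0.0147]
eef_rot: [0.045, 0.997, -0.003, 0.067]
ft_force: [-1.8, -0.6, -0.3]
width: 0.0613
grip_force: 25.0
```

Request:
arm_command(
  xyz=[
    [0,0,-0.0007],
    [0,0,-0.0014],
    [0,0,-0.0014],
  ],
  rot=[
    [0,0,0],
    [0,0,0],
    [0,0,0],
  ],
)

```text
time: 28.77
ee_pos: [0.4208, 0.0077, 0.0134]
eef_rot: [0.045, 0.997, -0.003, 0.067]
ft_force: [-3.9, 1.3, 8.6]
width: 0.0614
grip_force: 25.0
```

```bash
python3 - <<'E'
from h import *
s=r.read_state(); print(s["time"],s["ee_pos"],s["ft_force"],s["torque"],s["width"])
E
```

```text
28.7667 [0.4208 0.0077 0.0134] [-3.8974  1.3153  8.5724] [0.0255 0.7595 0.0148] 0.06144146441495547
```

Request:
arm_command(
  xyz=[
    [0,0,0.0007],
    [0,0,0.0007],
    [0,0,0.0007],
  ],
  rot=[
    [0,0,0],
    [0,0,0],
    [0,0,0],
  ],
)

```text
time: 29.02
ee_pos: [0.4206, 0.0077, 0.0139]
eef_rot: [0.045, 0.997, -0.003, 0.067]
ft_force: [0.3, 0.0, -0.8]
width: 0.0619
grip_force: 25.0
```

Request:
arm_command(
  xyz=[
    [0,0,0],
    [0,0,0],
    [0,0,0],
    [0,0,0],
    [0,0,0.01],
    [0,0,0.03],
    [0,0,0.06],
    [0,0,0.1],
    [0,0,0.14],
    [0,0,0.18],
    [0,0,0.22],
    [0,0,0.22],
    [0,0,0.22],
  ],
  rot=[
    [0,0,0],
    [0,0,0],
    [0,0,0],
    [0,0,0],
    [0,0,0],
    [0,0,0],
    [0,0,0],
    [0,0,0],
    [0,0,0],
    [0.005,0.066,0],
    [0.01,0.13,0],
    [0.01,0.13,0],
    [0.01,0.13,0],
  ],
  grip=1,
)

```text
time: 30.1
ee_pos: [0.4222, 0.0078, 0.2357]
eef_rot: [0.046, 0.999, -0.0, 0.003]
ft_force: [-0.4, -0.2, -1.8]
width: 0.087
grip_force: 0.0
```

```bash
python3 - <<'E'
from h import *
s=r.read_state(); print(s["time"],s["ee_pos"],s["ft_force"],s["width"],np.abs(s["joint_vel"]).max())
im=shot("side","side15")
for l in("cover_lip","cover_grip","cover","pry_tip","pry_tool","screwdriver","cap_0","marker_blue","bottle_t3"): find(l,"side")
cv2.imwrite("pics/s15c.png",cv2.resize(im[180:440,180:380,::-1],None,fx=2.3,fy=2.3,interpolation=cv2.INTER_CUBIC))
E
```

```text
30.1 [0.4222 0.0078 0.2357] [-0.3801 -0.1536 -1.8054] 0.087015046448799 0.09333584721528336
cover_lip side spot_point 0.86 [ 0.4798 -0.151   0.0162] [265. 315.]
cover_lip side spot_point 0.76 [0.4327 0.134  0.0114] [252. 238.]
cover_lip side spot_point 0.75 [ 0.5744  0.0029 -0.0013] [311. 273.]
cover_lip side spot_point 0.57 [0.4057 0.0075 0.0151] [235. 268.]
cover_grip side spot_point 0.83 [0.4311 0.1507 0.0213] [251. 231.]
cover_grip side spot_point 0.8 [0.4209 0.0066 0.018 ] [242. 267.]
cover_grip side spot_point 0.55 [ 0.462  -0.1529  0.0188] [255. 315.]
cover side spot_point 0.77 [ 0.4306 -0.1496  0.014 ] [240. 316.]
cover side spot_point 0.68 [0.4356 0.1793 0.0083] [254. 229.]
cover side spot_point 0.64 [0.4498 0.0068 0.0096] [255. 270.]
pry_tip side spot_point 0.93 [ 0.5576 -0.283   0.0099] [305. 368.]
pry_tip side spot_point 0.45 [0.45   0.006  0.0102] [255. 270.]
pry_tool side spot_point 0.93 [ 0.4669 -0.2832  0.0008] [254. 373.]
pry_tool side spot_point 0.41 [ 0.6185 -0.2697  0.0023] [339. 364.]
screwdriver side spot_point 0.91 [0.4762 0.3091 0.0014] [273. 206.]
cap_0 side spot_point 0.78 [ 0.6571  0.28   -0.0018] [339. 211.]
marker_blue side spot_point 0.9 [ 0.5778 -0.3841 -0.0006] [318. 420.]
marker_blue side spot_point 0.48 [ 0.5751  0.0021 -0.0027] [311. 274.]
bottle_t3 side spot_point 0.86 [ 0.6199 -0.2697 -0.0007] [339. 365.]
```

View pics/s15c.png

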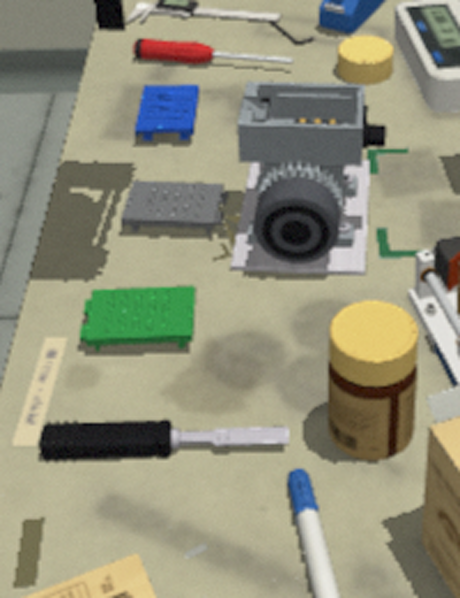

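The picture shows the open box at (300,120). The grey cover lies flat, top up, on clear worktop at (175,205). The pry tool is flat at (165,438), clear of the bottle, and the bystanders are where they were. Handing in.

```bash
python3 -c "
from bench import r
print(r.close_job())"
```

```text
the job is handed in; nothing more can be done
None
```

I levered the terminal box cover open with the pry tool, then laid the tool and the cover flat on the worktop with nothing else disturbed, and handed the job in at about 30 s.

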